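# Load a carton under the video inspection stand and focus to the preset

## Robot

A 7-joint arm with a two-finger parallel gripper is mounted at the origin on a cart in front of the work surface, level with it; the furniture and walls round the work are solid. World frame = base frame: x ahead of the robot, y to its left, z up, the work surface at z = 0. Lengths are in m, angles in rad, forces in N, time in s.
With the tool pointing down it reaches from about 0.4 to 0.875 m from the base axis. Payload 19.3 kg.
Tool frame: the origin (TCP) lies between the finger pads; the fingertips stand 17 mm ahead of it and the grasp point (between the pads) lies 2 mm behind it; z points along the fingers, y is the line along which they close (so a half turn about z gives the same grasp; the last joint's range is limited). The gripper opens to 85 mm and grips with 20 to 120 N. Pads are 22 mm wide; open, the fingers measure 114 mm over their backs; the gripper's body (76 mm by 85 mm) begins 54 mm behind the grasp point. The pads swing forward as they close: fully open they stand 13 mm farther back than shut.
Start: joints at [1.213, 0.521, -0.036, 1.599, 0.021, 1.021, -0.113], TCP at [0.177, -0.599, 0.248] pointing down, gripper open.
Joint ranges: [-2.91, 2.91], [-0.3, 2.13], [-1.5, 1.42], [0.17, 2.43], [-1.26, 4.41], [0.16, 1.93], [-2.52, 2.52]. Speed limits (rad/s): [1.89, 1.89, 2.39, 2.39, 3.01, 3.01, 3.01].

## Interface

Orientations are given as [roll, pitch, yaw] about the fixed x, y, z axes, in that order (R = Rz(yaw) Ry(pitch) Rx(roll)).
In Python, from workcell import bot gives the robot as it stands.
- The arm moves only by the shell command python3 -m inch 'ROWS' [FORCE]. ROWS is JSON, a list of rows, each a list of 7 numbers: the shift along the tool's x, y, z in units of 200 mm (1.0 is 200 mm), then the turn, a rotation vector about the tool's x, y, z in units of 90 degrees (1.0 is 90 degrees), then the opening, from 0 (shut) to 1 (fully open). In form: [[x, y, z, rx, ry, rz, grip], ...]. A call has 1 to 20 rows; each row is the pose to reach, as a shift and turn from the pose commanded when the call began, along the tool's axes at that moment; what a row does not reach only later rows make up. A row lasts 1/8 s, in which the tool goes at most 62.5 mm and 10.7 degrees, less where a joint would pass 70% of its speed; a pose out of reach is approached as far as the arm can. A call with a number of a shift or a turn outside -1 to 1 is refused whole. A call with a gripper value outside its range is refused whole. The fingers move at their own pace and stop on an object; FORCE is the grip in N (left out, the last holds). Time passes only in rows, so rows that repeat a pose let the fingers close. It gives the time, the measured TCP pose, the force, the opening and the grip force at its end, in the units of the state.
- bot.observe(): the state, without advancing time (a new reading comes with each control period).
- bot.grab_frame(name): name is "scene" or "top" or "wrist"; returns a dict with "img" (420x560x3 uint8, red, green, blue), "z_map" (420x560 float32, m along the optical axis (not along the pixel's ray), 0 where there is no reading), "vfov" (degrees; the focal length in pixels is half the picture's height over the tangent of half this angle, whatever the lens; pixels are square), "cx", "cy" (the principal point, pixels), "rvec" (rotation vector, rad) and "tvec" (3), from world to camera coordinates, as OpenCV has them. Camera axes: x right, y down, z forward; pixel columns grow to the right and rows downward; lengths in m; the calibration is good to about 2 mm. The wrist camera is an equidistant fisheye: a pixel r from the principal point sees the ray r / f radians off the axis. A picture is of the moment at which its call begins.
- bot.job_done(): hands the job in; it is judged then, once.
The state is a dict: "clock": time; "qpos": joint angles; "qd": joint speeds; "joint_efforts": joint torques, N m; "position": TCP position; "tool_rot": TCP orientation; "force": force on the tool from outside, world axes, zero at the start; "moment": the same for the moment, N m; "grip_width": finger opening in m; "finger_force": force on a finger pad.
Only numpy, scipy, OpenCV 4.12 (cv2) and the standard library are available. Lean on these libraries where they do the work, as an engineer would, in place of code of your own. Each camera call takes 0.05 s, during which the arm holds its last target. There are 200 camera calls.

## Task

Check the long slim carton from the front left of the table on the video inspection stand: lay it flat under the camera head, lengthwise and pushed home in the corner of the two metal stops, and let go. Then turn the focus knob on the sloping console until its white pointer meets the tip of the steel preset clip on the scale. Do not shift the clip, do not bump the camera head, and leave the other things on the table where they are.

Things in the scene. Friction and masses are not known exactly. Their poses are not given: they have to be found in the camera images.
- inspector: white video inspection stand, fixed; origin under its base on the table, x towards its back, y to its left, z up. Right part: base plate x -125 to 145, y -155 to 20 mm, 20 mm high, with the stage mat (top 22 mm above the table) and two stop bars. Left part: sloping console, x -132 to -7, y 12 to 118 mm, 42 mm high in front, 117 mm at the back. Column x 91 to 141, y -117 to -35 mm, 360 mm high.
- stop_corner (a point): inner corner of the two aluminium stop bars (12 mm high, 8 mm thick) on the stage mat, at (73, -95, 22) mm of the stand; axes as the stand's. The back stop's face looks to -x at x = 73 mm (y -103 to -23), the side stop's face to +y at y = -95 mm (x -24 to 81). Pushed home, the carton's length lies along the stand's x and its centre at (18, -76) mm.
- camera_head: white camera head over the stage; it covers x -31 to 67, y -115 to -37 mm of the stand. With the focus knob at 0 its underside is 262 mm above the table, a light ring 72 mm wide comes down to 248 mm, the lens barrel (42 mm wide, about (18, -76) mm) to 228 mm; it goes down 8.5 mm per radian of the knob. Body origin: the stand's origin, less that travel.
- carton: long slim card carton lying at the front left of the table, 38 (own x) by 110 (own y) by 50 mm (z), about 81 g; origin at the centre of its underside; grasp across the 38 mm; either end may go to the back
- focus_knob (a joint): focus knob angle, rad, 0 to 4.71, clockwise as seen looking at the console's face; at 0 the pointer stands at half past seven (lower left), at 2.36 at twelve (up the slope). It stays where it is left. The camera head goes down as it grows
- knob_grip (a point): on the knob's axis at the height to grip its bar, 34 mm out of the console's face; axes: x along the bar to its pointer end, z out of the face along the knob's axis (35 degrees from vertical, leaning to the stand's -x). Bar 17 mm thick, 45 mm long; its top is 10 mm above this point, the round skirt (58 mm wide) 23 mm below it.
- knob_pointer (a point): outer end of the knob's white pointer line, 29 mm from the axis on the skirt
- preset_marker (a joint): where the steel preset clip sits on the scale, rad, same zero and sense as the focus knob: the pointer meets the clip when both joints read the same
- marker_tip (a point): inward tip of the steel preset clip (10 mm wide, on the rim of the black scale ring, 31 to 49 mm from the knob's axis)
- flat_box: smaller, flatter card box beside the carton, 46 by 75 by 33 mm (own x, y, z), a bystander; origin at the centre of its underside
- flat_box_2: another smaller, flatter card box, 46 by 75 by 33 mm, a bystander
- stapler: desk stapler 34 by 146 by 56 mm (x, y, z), a bystander
- dropper_bottle: brown dropper bottle 33 mm wide and 102 mm high, a bystander
- tape_roll: roll of black tape lying flat, 62 mm wide, 19 mm high, a bystander

How it is judged:
On the way, in this order (a step that is already met when the one before it is completed fails the run):
1. the carton lies flat on the stage, lengthwise, within 5 mm of both stops, and is released (x of carton in the frame of inspector between 0.013 and 0.023 m and y of carton in the frame of inspector between -0.081 and -0.071 m and z of carton in the frame of inspector below 0.026 m and angle between carton's own z axis and vertical below 0.06 rad and angle between the y axis of carton and the x axis of inspector, either way round below 0.07 rad and contact force between carton and the fingers below 0.1 N), for 0.2 s.
2. the knob's pointer stands on the preset clip (angle between the x axis of knob_grip and the x axis of marker_tip, either way round below 0.1 rad and distance between knob_pointer and marker_tip below 0.015 m), for 0.2 s.
At the end, for the whole second after the job is handed in: The carton lies flat on the stage, lengthwise under the camera head, less than 5 mm from both stops and square to them within 4 degrees, at rest; the focus knob's pointer stands within 0.10 rad (about 6 degrees, the half width of the clip) of the preset clip's tip (all of step 2 and x of carton in the frame of inspector between 0.013 and 0.023 m and y of carton in the frame of inspector between -0.081 and -0.071 m and z of carton in the frame of inspector below 0.026 m and angle between carton's own z axis and vertical below 0.06 rad and angle between the y axis of carton and the x axis of inspector, either way round below 0.07 rad and linear speed of carton below 0.02 m/s); the robot touches nothing.
It fails at once if the preset clip is shifted by more than 3 mm (distance of marker_tip from where it was at the start of the episode above 0.003 m).
It fails at once if the camera head is bumped (more than 8 N) (contact force between camera_head and anything else above 8 N).
It fails at once if a bystander is shifted by more than 20 mm (distance of any of flat_box, flat_box_2, stapler, dropper_bottle, tape_roll from where it was at the start of the episode above 0.02 m).
It also fails if it takes over 58 s, if anything falls off the work surface, if the arm or the gripper's body presses on something with over 40 N, if the wrist force passes 120 N, or if a joint passes its speed limit or range.

## Working session

There is one attempt and no reset: what is moved stays moved. The work goes in short steps, Python scripts to look and compute and a shell command to move; the robot and the scene stay as the last step left them, time stands still between calls to the robot, and variables do not carry over. Pictures are saved under pics/ and viewed, at most 10 in all, crops included, and the job is handed in when it is done.

```bash
ls; mkdir -p pics; cat > h.py <<'E'
import numpy as np, cv2
from scipy.spatial.transform import Rotation as Ro
from workcell import bot
def save(n,fn):
    d=bot.grab_frame(n); cv2.imwrite('pics/'+fn+'.png',d['img'][:,:,::-1]); np.savez('pics/'+fn+'.npz',**d); return d
def load(fn): 
    z=np.load('pics/'+fn+'.npz'); return {k:z[k] for k in z.files}
def ray(d,u,v,fish=False):
    f=210/np.tan(np.radians(float(d['vfov']))/2); R=cv2.Rodrigues(np.array(d['rvec'],float))[0]
    x=(np.asarray(u,float)-d['cx'])/f; y=(np.asarray(v,float)-d['cy'])/f
    if fish:
        r=np.hypot(x,y)+1e-12; c=np.stack([np.sin(r)*x/r,np.sin(r)*y/r,np.cos(r)],-1)
    else: c=np.stack([x,y,np.ones_like(x)],-1)
    return -R.T@np.ravel(d['tvec']), c@R
def onz(d,u,v,z,fish=False):
    o,c=ray(d,u,v,fish); return o+c*((z-o[2])/c[...,2])[...,None]
def pts(d,u,v,fish=False):
    u=np.asarray(u);v=np.asarray(v);z=d['z_map'][v.astype(int),u.astype(int)]; o,c=ray(d,u,v,fish)
    R=cv2.Rodrigues(np.array(d['rvec'],float))[0]
    return o+c*(z/(c@R[2]))[...,None]
E
python3 - <<'E'
from h import *
for n in('scene','top','wrist'):
    d=save(n,n+'0'); print(n,d['vfov'],d['cx'],d['cy'],-cv2.Rodrigues(np.array(d['rvec']))[0].T@np.ravel(d['tvec']))
a=cv2.imread('pics/scene0.png');b=cv2.imread('pics/top0.png')
print(bot.observe())
E
```

```text
pics
scene 57.97011819848687 276.2061690344228 208.31668253313347 [0.14246658 0.62483655 0.92019822]
top 49.95804788245873 287.1616559987616 199.1410719078838 [ 0.28135694 -0.08713467  1.27600502]
wrist 65.70646984690485 280.1726052531897 209.66892206766462 [ 0.24713923 -0.57834557  0.37266815]
{'clock': 0.15, 'qpos': array([ 1.2127971 ,  0.52185469, -0.03630401,  1.59989436,  0.02121906,
        1.02111534, -0.11281715]), 'qd': array([ 0.00021653, -0.00304465,  0.00105497, -0.0003086 ,  0.0004816 ,
       -0.00105526, -0.00075608]), 'joint_efforts': array([ 2.34543637e-03, -9.27386355e+01,  1.98095396e+00, -3.70059907e+01,
        1.79863279e-02,  6.43329360e-03, -1.40870939e-04]), 'position': array([ 0.17728293, -0.59906515,  0.24786598]), 'tool_rot': array([-3.14071061e+00,  8.88108602e-05,  2.87759769e-01]), 'force': array([ 0.55523191, -0.06503982, -0.7460247 ]), 'moment': array([0.02473803, 0.00388969, 0.0550413 ]), 'finger_force': 0.0, 'grip_width': 0.08519296502171496}
```

View pics/top0.png

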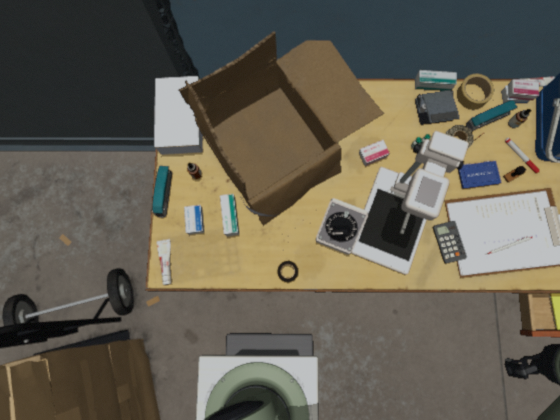

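View pics/scene0.png

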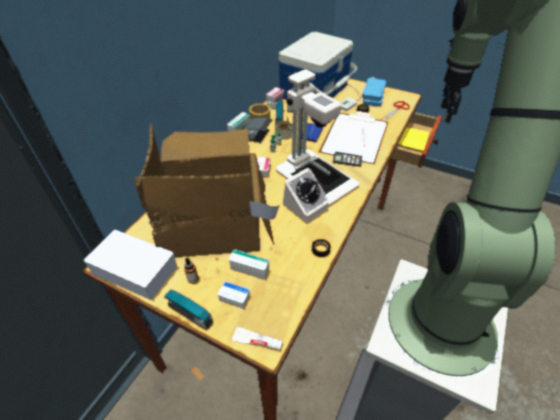

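```bash
python3 - <<'E'
from h import *
t=load('top0'); s=load('scene0')
print(cv2.Rodrigues(t['rvec'])[0])
U,V=np.meshgrid(np.arange(560),np.arange(420))
P=pts(t,U,V)
for n,(u,v) in dict(carton=(229,215),flat=(194,220),knob=(343,227),mat=(385,230),head=(428,197),basket=(300,100),table=(250,265),tape=(297,271),mat2=(400,255)).items(): print(n,P[v,u].round(4))
def rect(m):
    c=P[m]; r=cv2.minAreaRect((c[:,:2]*1000).astype(np.float32)); print(r,m.sum(),np.median(c[:,2]))
m=(U>215)&(U<242)&(V>185)&(V<242)&(P[...,2]>.04)&(P[...,2]<.06); rect(m)
m=(U>180)&(U<210)&(V>195)&(V<242)&(P[...,2]>.025)&(P[...,2]<.045); rect(m)
Ps=pts(s,U,V);P=Ps
m=(U>225)&(U<275)&(V>245)&(V<285)&(P[...,2]>.042)&(P[...,2]<.06); rect(m)
a=cv2.resize(cv2.imread('pics/top0.png')[150:280,300:480],None,fx=4,fy=4,interpolation=cv2.INTER_CUBIC)
cv2.imwrite('pics/c1.png',a)
E
```

```text
[[ 0.00409632 -0.99997205 -0.00625427]
 [-0.9733162  -0.00255202 -0.22945382]
 [ 0.22943145  0.0070273  -0.97329945]]
carton [0.5244 0.0826 0.0518]
flat [0.5131 0.1825 0.0352]
knob [ 0.4825 -0.2258  0.1051]
mat [ 0.4886 -0.3532  0.0224]
head [ 0.514  -0.3891  0.3129]
basket [ 0.8285 -0.1129  0.1375]
table [0.3912 0.0255 0.0039]
tape [ 0.3737 -0.106   0.0213]
mat2 [ 0.4183 -0.3908  0.0254]
((528.8888549804688, 83.8868408203125), (111.08631896972656, 38.787532806396484), 8.030394554138184) 555 0.051029188449000173
((517.1209716796875, 184.8097686767578), (75.81388092041016, 46.92473602294922), 7.524489879608154) 451 0.03398060371598843
((541.9070434570312, 89.22968292236328), (138.18087768554688, 47.63232421875), 3.5795679092407227) 475 0.05028073865720051
```

View pics/c1.png

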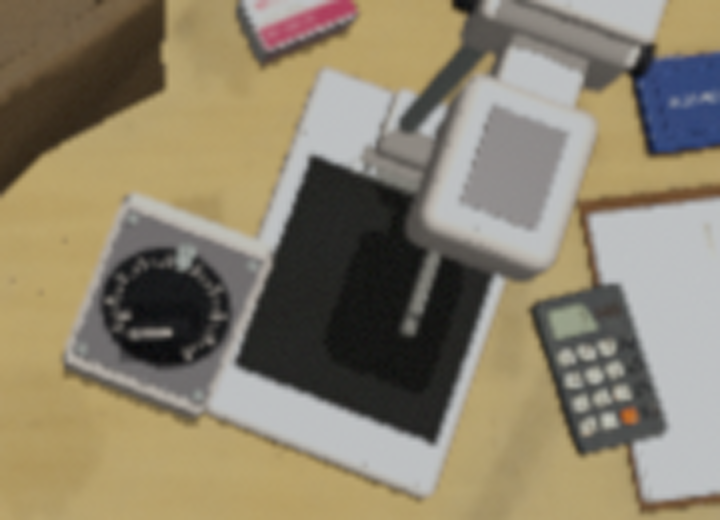

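The crop shows the stand turned about −20°. Base corners are at about (430,495), (210,410) and (322,70), the knob is near (165,305) and the steel clip is at (185,255). Next is a rigid fit of the stand.

```bash
cat >> h.py <<'E'
def fit(A,B):
    A=np.array(A,float);B=np.array(B,float)[:,:2];a=A-A.mean(0);b=B-B.mean(0)
    th=np.arctan2((a[:,0]*b[:,1]-a[:,1]*b[:,0]).sum(),(a*b).sum()); R=np.array([[np.cos(th),-np.sin(th)],[np.sin(th),np.cos(th)]])
    t=B.mean(0)-R@A.mean(0); return th,t,(A@R.T+t-B)
E
python3 - <<'E'
from h import *
t=load('top0')
c=np.array([(430,495),(210,410),(322,70)])/4+(300-.4,150-.4)
B=onz(t,c[:,0],c[:,1],.02)
th,o,r=fit([(-.125,-.155),(-.125,.02),(.145,.02)],B); print(B,th,o,r)
R=np.array([[np.cos(th),-np.sin(th)],[np.sin(th),np.cos(th)]])
print('stop',R@[.073,-.095]+o,'carton goal',R@[.018,-.076]+o)
U,V=np.meshgrid(np.arange(560),np.arange(420)); P=pts(t,U,V)
L=(P[...,:2]-o)@R   # stand frame
m=(L[...,0]>-.125)&(L[...,0]<-.015)&(L[...,1]>.02)&(L[...,1]<.112)&(P[...,2]>.03)
x,y,z=L[m][:,0],L[m][:,1],P[m][:,2]
h=z-(.042+(x+.132)*.6); print(len(h),np.percentile(h,[5,25,50,75,95]))
k=h>.03; print('bar',x[k].mean(),y[k].mean(),z[k].mean(),k.sum())
E
```

```text
[[ 0.36853089 -0.40891349  0.02      ]
 [ 0.42647468 -0.25941879  0.02      ]
 [ 0.67385407 -0.34790789  0.02      ]] -0.36449280422646285 [ 0.53598544 -0.31540835] [[-0.00458723 -0.00675265]
 [-0.00014782  0.00725596]
 [ 0.00473505 -0.00050331]]
stop [ 0.57032451 -0.43019001] carton goal [ 0.52571079 -0.39283207]
1492 [0.00234798 0.00717044 0.01121323 0.0160734  0.05492599]
bar -0.09599707530006564 0.06736141650259739 0.11466901623877084 151
```

```bash
cat >> h.py <<'E'
def tool(yaw,tilt,spin=0): return Ro.from_euler('z',yaw)*Ro.from_euler('x',np.pi)*Ro.from_euler('y',tilt)*Ro.from_euler('z',spin)
def go(p,R):
    s=bot.observe(); r0=Ro.from_euler('xyz',s['tool_rot'])
    print('shift',(r0.inv().apply(np.array(p)-s['position'])/.2).round(3),'turn',((r0.inv()*R).as_rotvec()/(np.pi/2)).round(3))
E
python3 -c "
from h import *
go([.33,-.30,.36],tool(-.1,.5))"
```

```text
shift [ 1.157 -1.218 -0.56 ] turn [-0.062  0.314  0.242]
```

```bash
python3 -m inch '[[0.3,-0.3,-0.4,0,0,0,1],[0.6,-0.6,-0.5,0,0,0,1],[0.8,-0.9,-0.56,-0.03,0.15,0.12,1],[0.9,-1,-0.56,-0.06,0.31,0.24,1],[0.9,-1,-0.56,-0.06,0.31,0.24,1],[0.9,-1,-0.56,-0.06,0.31,0.24,1],[0.9,-1,-0.56,-0.06,0.31,0.24,1]]'
python3 - <<'E'
from h import *
save('wrist','w1'); a=cv2.imread('pics/w1.png'); cv2.imwrite('pics/w1b.png',cv2.resize(a,(800,600),interpolation=cv2.INTER_CUBIC))
E
```

```text
clock: 1.02
position: [0.2926, -0.3563, 0.3604]
tool_rot: [-3.141, -0.493, -0.098]
force: [-0.2, 0.1, -0.3]
grip_width: 0.0855
finger_force: 0.0
```

View pics/w1b.png

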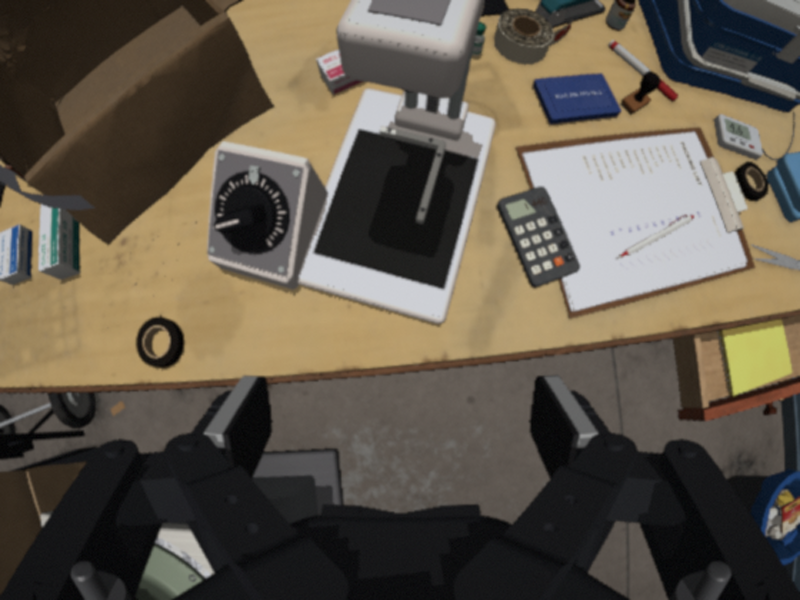

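The wrist view shows the base corners at FR (442,322), BR (495,117) and BL (365,90). The side stop runs from (442,140) to (422,220), the knob is at about (252,215) with its pointer to the left at (218,225), and the clip is at (254,175).

```bash
cat > st.py <<'E'
from h import *
from scipy.optimize import least_squares
def stand(d,fish,c0):
    U,V=np.meshgrid(np.arange(560),np.arange(420)); hsv=cv2.cvtColor(d['img'],cv2.COLOR_RGB2HSV)
    w=((hsv[...,1]<60)&(hsv[...,2]>130)).astype(np.uint8)
    e=w.astype(bool)&~cv2.erode(w,np.ones((3,3))).astype(bool)
    p=onz(d,U[e],V[e],.02,fish)[:,:2]
    S=lambda q,p:(p-q[:2])@np.array([[np.cos(q[2]),-np.sin(q[2])],[np.sin(q[2]),np.cos(q[2])]])
    q=np.array(c0)
    for tol in(.02,.012,.006,.005):
        L=S(q,p); x,y=L.T
        a=(abs(y+.155)<tol)&(x>-.105)&(x<.12); b=(abs(x+.125)<tol)&(y>-.135)&(y<-.01); c=(abs(y-.02)<tol)&(x>.02)&(x<.125)
        f=lambda q:np.r_[S(q,p[a])[:,1]+.155,S(q,p[b])[:,0]+.125,S(q,p[c])[:,1]-.02]
        q=least_squares(f,q,loss='soft_l1',f_scale=.002).x
    return q,a.sum(),b.sum(),c.sum(),np.abs(f(q)).mean()
E
python3 - <<'E'
from st import *
w=load('w1')
c=np.array([(442,322),(495,117),(365,90)])*.7-.15
B=onz(w,c[:,0],c[:,1],.02,True); th,o,r=fit([(-.125,-.155),(.145,-.155),(.145,.02)],B); print(th,o,r)
q=stand(w,True,[*o,th]);print(q)
t=load('top0');q2=stand(t,False,[*o,th]);print(q2)
# check: side stop ends, top of bar z=.034; mat height by triangulating side-stop front end in top & wrist
R=lambda th:np.array([[np.cos(th),-np.sin(th)],[np.sin(th),np.cos(th)]])
q=q[0]; n=np.array([[422,220]])*.7-.15; print('stop end', (onz(w,n[:,0],n[:,1],.034,True)[:,:2]-q[:2])@R(q[2]))
print('goal',R(q[2])@[.018,-.076]+q[:2])
def tri(a,b):
    (o1,d1),(o2,d2)=a,b; d1=d1.ravel();d2=d2.ravel()
    s=np.linalg.lstsq(np.c_[d1,-d2],o2-o1,rcond=None)[0]; return (o1+d1*s[0]+o2+d2*s[1])/2,np.linalg.norm(o1+d1*s[0]-o2-d2*s[1])
print('stop end tri',tri(ray(w,n[0,0],n[0,1],True),ray(t,300-.4+408/4,150-.4+331/4)))
print('FR tri',tri(ray(w,c[0,0],c[0,1],True),ray(t,300-.4+430/4,150-.4+495/4)))
U,V=np.meshgrid(np.arange(560),np.arange(420)); P=pts(w,U,V,True)
for u,v in((400,250),(440,300),(350,250)): print(P[int(v*.7),int(u*.7)])
a=w['img'][90:205,135:230,::-1]; cv2.imwrite('pics/c2.png',cv2.resize(a,None,fx=5,fy=5,interpolation=cv2.INTER_CUBIC))
E
```

```text
-0.3735968776374722 [ 0.53591672 -0.31117466] [[-0.00471605 -0.0016623 ]
 [-0.0018813  -0.00134872]
 [ 0.00659735  0.00301102]]
(array([ 0.54033419, -0.31253962, -0.39314298]), np.int64(153), np.int64(100), np.int64(67), np.float64(0.0013010400880501198))
(array([ 0.54086293, -0.31176137, -0.40875377]), np.int64(104), np.int64(60), np.int64(46), np.float64(0.0018811521644096294))
stop end [[-0.02412102 -0.10291238]]
goal [ 0.52784585 -0.38963724]
stop end tri (array([ 0.48173639, -0.39887511,  0.02540458]), np.float64(0.0006042312950589996))
FR tri (array([ 0.36796143, -0.40829616,  0.02140004]), np.float64(0.0010598114952319812))
[ 0.45106683 -0.37192118  0.01967999]
[ 0.3910889  -0.4088831   0.02090153]
[ 0.45617972 -0.31586279  0.02161571]
```

View pics/c2.png

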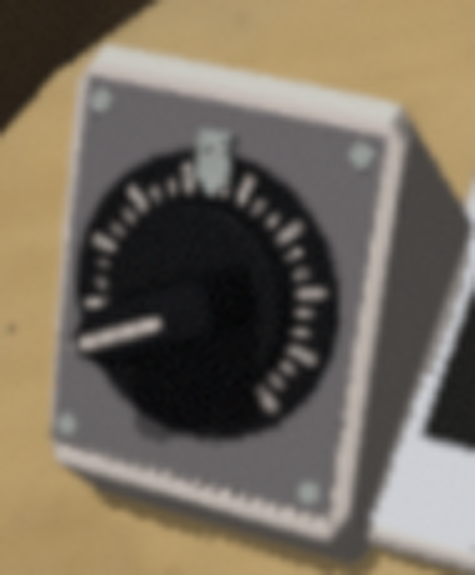

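The close crop has screws at (98,100), (360,153), (68,424) and (308,491). The white pointer runs from (160,322) to (80,345), and the clip's tip is at about (212,190).

```bash
cat > k.py <<'E'
from h import *
q=np.array([.5404,-.3123,-.397]); Rs=Ro.from_euler('z',q[2])
toS=lambda P:Rs.inv().apply(np.asarray(P)-[q[0],q[1],0]); toW=lambda P:Rs.apply(P)+[q[0],q[1],0]
E
python3 - <<'E'
from k import *
w=load('w1')
def px(L): return (np.array(L,float)+.5)/5-.5+(135,90)
U,V=np.meshgrid(np.arange(560),np.arange(420)); P=pts(w,U,V,True); L=toS(P.reshape(-1,3)).reshape(P.shape)
sc=px([(98,100),(360,153),(68,424),(308,491)])
for u,v in sc: print('screw',L[round(v),round(u)])
# face plane from grey area
x,y,z=L[...,0],L[...,1],L[...,2]
g=(np.abs(w['img'].astype(int).mean(2)-105)<25)&(x>-.13)&(x<-.01)&(y>.015)&(y<.115)&(z>.04)
A=L[g]; 
for _ in range(4):
    c=np.linalg.lstsq(np.c_[A[:,:2],np.ones(len(A))],A[:,2],rcond=None)[0]; r=A[:,2]-A[:,:2]@c[:2]-c[2]; A=A[abs(r)<max(.003,1.5*r.std())]
print('plane',c,np.degrees(np.arctan(c[0])),len(A),r.std())
n=np.array([-c[0],-c[1],1]);n/=np.linalg.norm(n)
h=(L-[0,0,c[2]])@n
inside=(x>-.14)&(x<0)&(y>.01)&(y<.12)&(z>.03)
for a,b in((.003,.008),(.008,.014),(.014,.03),(.03,.05)):
    m=inside&(h>a)&(h<b); print(a,b,m.sum(),L[m].mean(0).round(4))
def hit(p,hh):
    o,d=ray(w,p[:,0],p[:,1],True); o=toS(o[None])[0]; d=Rs.inv().apply(d); s=(hh-(o-[0,0,c[2]])@n)/(d@n); return o+d*s[:,None]
e1=np.array([1,0,c[0]]);e1/=np.linalg.norm(e1); e2=np.cross(n,e1)
S=hit(sc,0); print('screws on plane',S, 'centroid',S.mean(0))
for nm,p in (('ptr in',(160,322)),('ptr out',(80,345)),('clip tip',(212,190)),('clip out',(213,130))):
    p=px([p]); print(nm,L[int(round(p[0,1])),int(round(p[0,0]))],'h',h[int(round(p[0,1])),int(round(p[0,0]))], [ (round(float((hit(p,hh)-S.mean(0))@e1),4),round(float((hit(p,hh)-S.mean(0))@e2),4)) for hh in(.002,.011,)])
E
```

```text
screw [-0.04269809  0.10690598  0.10997601]
screw [-0.0393211   0.02163528  0.11046466]
screw [-0.12483742  0.10437182  0.05170643]
screw [-0.12400423  0.02015583  0.05276879]
plane [0.70303357 0.01281487 0.13739177] 35.10850543765648 1851 0.0010816680195152228
0.003 0.008 287 [-0.0722  0.0559  0.0934]
0.008 0.014 680 [-0.0855  0.0598  0.0896]
0.014 0.03 88 [-0.0862  0.0476  0.1043]
0.03 0.05 376 [-0.1036  0.058   0.1152]
screws on plane [[-0.04177036  0.10724485  0.10940013]
 [-0.03951569  0.02229622  0.10989664]
 [-0.12517073  0.1042858   0.05072895]
 [-0.12329872  0.02058474  0.05097242]] centroid [-0.08243887  0.0636029   0.08024954]
ptr in [-0.103243    0.05443824  0.11693494] h 0.04206979377819965 [(-0.0107, 0.0116), (-0.0074, 0.0071)]
ptr out [-0.1135745   0.07967578  0.10706301] h 0.039671402494664595 [(-0.0247, 0.0381), (-0.0211, 0.0331)]
clip tip [-0.05874158  0.06299716  0.10263916] h 0.004693299036980663 [(0.0321, 0.0008), (0.0345, -0.0034)]
clip out [-0.0447069   0.06616957  0.11210401] h 0.004331200014027873 [(0.0493, 0.0035), (0.0513, -0.0007)]<stdin>:24: DeprecationWarning: Conversion of an array with ndim > 0 to a scalar is deprecated, and will error in future. Ensure you extract a single element from your array before performing this operation. (Deprecated NumPy 1.25.)
```

```bash
python3 - <<'E'
from k import *
def line(P): 
    vx,vy,x,y=cv2.fitLine((P*1000).astype(np.float32),cv2.DIST_HUBER,0,.01,.01).ravel(); return np.array([vx,vy]),np.array([x,y])
for nm,fish in(('w1',True),('top0',False)):
    d=load(nm); U,V=np.meshgrid(np.arange(560),np.arange(420))
    P=onz(d,U,V,.022,fish); L=toS(P.reshape(-1,3)).reshape(P.shape); x,y=L[...,0],L[...,1]
    v=d['img'].mean(2)
    # horizontal intensity edges: threshold crossing black/white along rows & cols
    b=cv2.GaussianBlur(v.astype(np.float32),(0,0),.8)
    gx=cv2.Sobel(b,cv2.CV_32F,1,0);gy=cv2.Sobel(b,cv2.CV_32F,0,1);g=np.hypot(gx,gy)
    def edge(mask,name):
        W=g[mask]; k=W>.5*np.percentile(W,98); A=L[mask][k][:,:2]
        dr,pt=line(A); print(nm,name,'dir deg',np.degrees(np.arctan(dr[1]/dr[0])) if abs(dr[0])>.5 else np.degrees(-np.arctan(dr[0]/dr[1])),'pt',pt,k.sum())
    # table/base and mat edges
    edge((abs(x+.125)<.012)&(y>-.14)&(y<-.02),'base front')
    edge((abs(y+.155)<.012)&(x>-.11)&(x<.08),'base right')
    edge((abs(y-.02)<.012)&(x>.03)&(x<.12),'base left')
    edge((abs(x+.09)<.025)&(x>-.113)&(y>-.12)&(y<-.02),'mat front')
    edge((y>-.005)&(y<.014)&(x>.0)&(x<.06),'mat left')
    edge((y>-.148)&(y<-.125)&(x>-.07)&(x<.06),'mat right')
w=load('w1'); U,V=np.meshgrid(np.arange(560),np.arange(420)); P=pts(w,U,V,True);L=toS(P.reshape(-1,3)).reshape(P.shape)
n=np.array([-.7030,-.0128,1]);n/=np.linalg.norm(n);e1=np.array([1,0,.703]);e1/=np.linalg.norm(e1);e2=np.cross(n,e1)
C=np.array([-.0824,.0636,.08025]); h=(L-C)@n; a=(L-C)@e1;b=(L-C)@e2
m=(h>.036)&(h<.05)&(abs(a)<.05)&(abs(b)<.05); print('bar',cv2.minAreaRect(np.c_[a[m],b[m]].astype(np.float32)*1000),m.sum(),np.median(h[m]))
m=(h>.006)&(h<.02)&(abs(a)<.05)&(abs(b)<.05); print('skirt',cv2.minAreaRect(np.c_[a[m],b[m]].astype(np.float32)*1000),np.median(h[m]))
E
```

```text
w1 base front dir deg 1.1341845 pt [-124.980385  -80.93858 ] 384
w1 base right dir deg 0.60265684 pt [ -13.6215105 -145.5545   ] 277
w1 base left dir deg 0.9919927 pt [73.65867  16.345379] 157
w1 mat front dir deg 0.9797607 pt [-89.0835   -70.411934] 209
w1 mat left dir deg 0.65079826 pt [29.807201   3.8821902] 100
w1 mat right dir deg 0.9243963 pt [  -6.2437205 -145.10117  ] 232
top0 base front dir deg 0.85103905 pt [-123.89173  -79.83173] 111
top0 base right dir deg -0.657901 pt [ -21.42025 -146.54437] 122
top0 base left dir deg 1.7644185 pt [75.22984  17.020733] 81
top0 mat front dir deg 1.0936745 pt [-88.83898 -70.15899] 112
top0 mat left dir deg 0.29555386 pt [30.10051    3.3003802] 58
top0 mat right dir deg 1.3175827 pt [  -8.925558 -144.23822 ] 105
bar ((0.39142465591430664, -1.9264907836914062), (17.271005630493164, 45.62662124633789), 25.76783561706543) 344 0.04188357656563162
skirt ((6.027867317199707, 2.5259437561035156), (73.24974060058594, 58.85063552856445), 34.58464050292969) 0.009292612124532994
```

```bash
sed -i 's/-.397\]/-.381]/' k.py; python3 - <<'E'
from k import *
for nm,fish in(('w1',True),('top0',False)):
    d=load(nm); U,V=np.meshgrid(np.arange(560),np.arange(420)); v=d['img'].mean(2)
    P=onz(d,U,V,.034,fish); L=toS(P.reshape(-1,3)).reshape(P.shape); x,y=L[...,0],L[...,1]
    m=(x>-.045)&(x<.05)&(y>-.125)&(y<-.08)&(v>70)
    n,lab,st,ce=cv2.connectedComponentsWithStats(m.astype(np.uint8)); i=1+np.argmax(st[1:,4]); k=lab==i
    A=np.c_[x[k],y[k]]*1000
    print(nm,st[i],'x',A[:,0].min(),A[:,0].max())
    for a in(-20,-10,0,10,20): 
        s=abs(A[:,0]-a)<4
        if s.sum(): print(a,A[s,1].mean(),A[s,1].min(),A[s,1].max(),s.sum())
    # outer base edges via saturation along stand-y scan on z=.02
    P=onz(d,U,V,.02,fish); L=toS(P.reshape(-1,3)).reshape(P.shape); x,y=L[...,0]*1000,L[...,1]*1000
    sat=cv2.cvtColor(d['img'],cv2.COLOR_RGB2HSV)[...,1].astype(float)
    for a in(-90,-60,-30,0,30,60):
        s=(abs(x-a)<6); 
        print('R',a,[int(np.median(sat[s&(abs(y-b)<.8)])) if (s&(abs(y-b)<.8)).any() else -1 for b in range(-164,-138,2)])
    for a in(30,60,90,120):
        s=(abs(x-a)<6); 
        print('L',a,[int(np.median(sat[s&(abs(y-b)<.8)])) if (s&(abs(y-b)<.8)).any() else -1 for b in range(8,30,2)])
E
```

```text
w1 [292 113  16  42 218] x -26.575545261275185 49.979954274687714
-20 -99.83751641111108 -103.75581168696037 -95.83871114770285 25
-10 -99.79829983025347 -103.46830827010412 -96.10503591243861 20
0 -99.67640416613797 -103.78702730720318 -95.77970412992264 24
10 -99.67168005441613 -103.65639744663298 -95.58107921872644 24
20 -99.55212632412001 -103.81800855128998 -95.71225979368914 24
R -90 [97, 98, 99, 98, 73, 28, 9, 4, 8, 8, 8, 8, 8]
R -60 [97, 97, 98, 97, 75, 29, 11, 4, 8, 8, 5, 8, 8]
R -30 [97, 98, 98, 97, 83, 29, 10, 6, 9, 8, 6, 16, 16]
R 0 [97, 96, 96, 95, 72, 30, 9, 5, 9, 8, 6, 8, 8]
R 30 [92, 92, 94, 93, 73, 27, 10, 4, 9, 8, 6, 8, 8]
R 60 [96, 95, 95, 93, 69, 29, 9, 3, 7, 8, 7, 8, 17]
L 30 [9, 9, 5, 4, 26, 69, 98, 101, 101, 101, 102]
L 60 [9, 9, 4, 8, 29, 80, 103, 105, 105, 104, 105]
L 90 [9, 9, 4, 6, 27, 71, 100, 104, 103, 105, 106]
L 120 [9, 7, 3, 7, 30, 73, 102, 108, 108, 108, 108]
top0 [401 206  18  28 149] x -25.91582469877788 49.84936140390182
-20 -100.5528670751219 -103.8194130985263 -96.86610609327096 8
-10 -99.68923972633732 -104.45961720337947 -95.8163835564943 9
0 -100.18483469288148 -105.23282900820828 -95.67226677682076 11
10 -100.31724657175987 -105.10308831906463 -95.52770744773257 10
20 -100.20211756191156 -104.97294904274698 -95.38270352764424 11
R -90 [97, 99, 99, 94, 49, 27, 4, 4, 4, 5, 4, 2, 10]
R -60 [97, 97, 97, 93, 67, 28, 7, 3, 6, 6, 4, 11, 13]
R -30 [97, 98, 98, 95, 67, 24, 7, 3, 3, 4, 4, 17, 21]
R 0 [98, 97, 97, 87, 71, 32, 3, 3, 5, 6, 5, 17, 14]
R 30 [93, 94, 95, 86, 68, 24, 4, 4, 6, 4, 5, 13, 17]
R 60 [21, 12, 17, 14, 11, 16, 19, 15, 15, 19, 15, 18, 20]
L 30 [5, 5, 3, 4, 16, 41, 85, 95, 99, 100, 100]
L 60 [4, 5, 3, 4, 11, 39, 85, 101, 105, 106, 105]
L 90 [5, 4, 2, 8, 14, 29, 75, 100, 106, 103, 103]
L 120 [5, 5, 2, 6, 13, 27, 75, 101, 108, 107, 107]
```

```bash
python3 - <<'E'
from k import *
from scipy.optimize import least_squares
s=bot.observe(); print(s['qpos'],s['position'])
D=[([1.2127971,.52185469,-.036,1.59989436,.021,1.02111534],[.17728,-.59906,.24787]),(s['qpos'],s['position'])]
A=[];b=[]
for Q,p in D:
    a1,a2,a3=Q[1],Q[1]+Q[3],Q[1]+Q[3]+Q[5]
    A+=[[0,np.sin(a1),np.sin(a2),np.sin(a3)],[1,np.cos(a1),np.cos(a2),np.cos(a3)]]; b+=[np.hypot(p[0],p[1]),p[2]]
    print(np.degrees([a1,a2,a3]),np.arctan2(p[1],p[0]))
X=np.linalg.lstsq(np.array(A),b,rcond=None); H,L1,L2,L3=X[0]; print(X)
for th in(40,50,55):
  for r,z in((.50,.037),(.41,.12),(.6,.06)):
    t=np.pi-np.radians(th); wr=r-L3*np.sin(t); wz=z-H-L3*np.cos(t); D2=np.hypot(wr,wz)
    c4=(D2**2-L1**2-L2**2)/(2*L1*L2); q4=np.arccos(np.clip(c4,-1,1)); q2=np.arctan2(wr,wz)-np.arctan2(L2*np.sin(q4),L1+L2*np.cos(q4))
    print(th,r,z,'q2 %.2f q4 %.2f q6 %.2f'%(q2,q4,t-q2-q4),c4)
E
```

```text
[ 1.14264573  0.01800076 -0.13758106  2.09030083 -0.54609949  0.7939657
 -0.32082508] [ 0.292951   -0.35663636  0.36034471]
[ 29.90007126 121.56726575 180.07286513] -1.2830773798799255
[  1.03136786 120.79678334 166.28766722] -0.8831255786381563
(array([0.50579378, 0.67418134, 0.33979474, 0.66448723]), array([], dtype=float64), np.int32(4), array([2.5261072 , 1.25010511, 0.23106741, 0.05125865]))
40 0.5 0.037 q2 1.07 q4 3.14 q6 -1.76 -1.2289229034349243
40 0.41 0.12 q2 -0.14 q4 3.14 q6 -0.56 -1.2102615202252647
40 0.6 0.06 q2 1.22 q4 3.14 q6 -1.92 -1.1700908364694709
50 0.5 0.037 q2 -2.93 q4 3.14 q6 2.06 -1.2400798513163003
50 0.41 0.12 q2 -1.18 q4 3.14 q6 0.30 -1.2189158054739517
50 0.6 0.06 q2 1.77 q4 3.14 q6 -2.65 -1.225223142039522
55 0.5 0.037 q2 -2.67 q4 3.14 q6 1.71 -1.2229893981439024
55 0.41 0.12 q2 -1.61 q4 3.14 q6 0.65 -1.2046240116535978
55 0.6 0.06 q2 2.43 q4 3.14 q6 -3.39 -1.2281546699291341
```

```bash
sed -i 's/-.3123,/-.3130,/' k.py; python3 -c "
from h import *
go([.38,.06,.22],tool(.14,.9))
go([.36,-.14,.32],tool(.05,.6))"
```

```text
shift [-0.127 -2.115  0.729] turn [ 0.097  0.259 -0.117]
shift [ 0.107 -1.11   0.286] turn [ 0.048  0.069 -0.08 ]
```

```bash
python3 -m inch '[[0.05,-0.3,0.1,0,0,0,1],[0.08,-0.6,0.2,0.05,0.07,-0.08,1],[0.1,-0.9,0.28,0.05,0.07,-0.08,1],[0.1,-1,0.28,0.05,0.07,-0.08,1],[0.1,-1,0.28,0.05,0.07,-0.08,1]]'
python3 -c "
from h import *
go([.38,.06,.22],tool(.14,.9))"
```

```text
clock: 1.7
position: [0.3571, -0.1598, 0.3205]
tool_rot: [-3.139, -0.602, 0.055]
force: [-0.4, -0.2, 0.4]
grip_width: 0.0853
finger_force: 0.0
shift [-0.141 -1.09   0.515] turn [ 0.036  0.189 -0.04 ]
```

```bash
python3 -m inch '[[-0.05,-0.3,0.1,0.02,0.1,-0.02,1],[-0.1,-0.6,0.3,0.036,0.19,-0.04,1],[-0.14,-0.9,0.5,0.036,0.19,-0.04,1],[-0.14,-1,0.51,0.036,0.19,-0.04,1],[-0.14,-1,0.51,0.036,0.19,-0.04,1],[-0.14,-1,0.51,0.036,0.19,-0.04,1]]'
python3 - <<'E'
from h import *
d=save('wrist','w2'); a=cv2.imread('pics/w2.png'); cv2.imwrite('pics/w2b.png',cv2.resize(a,(800,600),interpolation=cv2.INTER_CUBIC)); print(bot.observe()['qpos'])
E
```

```text
clock: 2.45
position: [0.4267, -0.0706, 0.372]
tool_rot: [-3.132, -0.825, 0.136]
force: [0.0, -0.3, -0.2]
grip_width: 0.0852
finger_force: 0.0
[ 0.5493184  -0.20604548 -0.28025964  2.42855268 -1.25970414  0.37018985
 -0.08229468]
```

View pics/w2b.png

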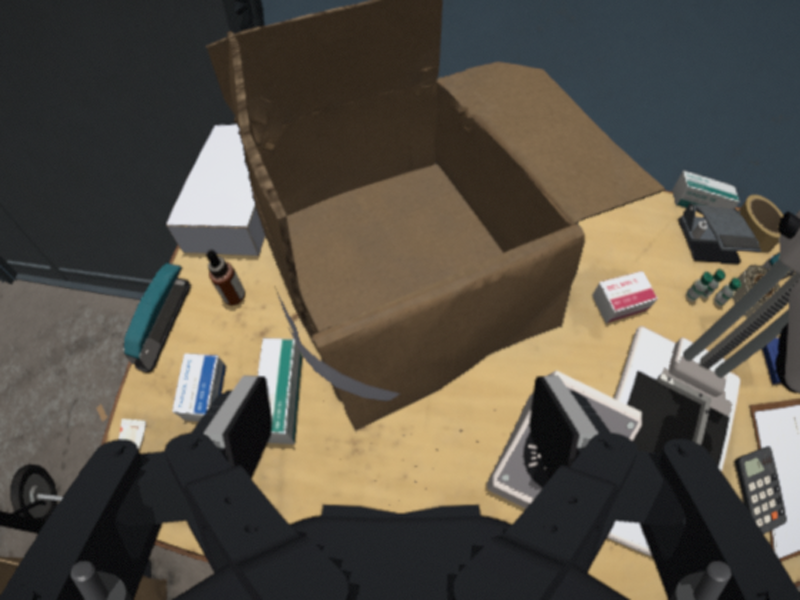

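The carton stands at (278,390), clear of the flat box. The arm is at the joint 4 and joint 5 limits here, so I'll identify the kinematics before choosing the tilt.

```bash
cat > fk.py <<'E'
from k import *
import itertools, json, os
from scipy.optimize import least_squares
D=[([1.2127971,.52185469,-.03630401,1.59989436,.02121906,1.02111534,-.11281715],[.17728293,-.59906515,.24786598],[-3.14071061,8.88e-5,.28775977]),
([1.14264573,.01800076,-.13758106,2.09030083,-.54609949,.7939657,-.32082508],[.292951,-.35663636,.36034471],[-3.141,-.493,-.098]),
([.5493184,-.20604548,-.28025964,2.42855268,-1.25970414,.37018985,-.08229468],[.4267,-.0706,.372],[-3.132,-.825,.136])]
if os.path.exists('extra.json'): D+=json.load(open('extra.json'))
def rec():
    s=bot.observe(); e=json.load(open('extra.json')) if os.path.exists('extra.json') else []
    e.append([list(map(float,s[k])) for k in('qpos','position','tool_rot')]); json.dump(e,open('extra.json','w'))
def rots(q,s,c):
    ax='zyzyzyz'; R=Ro.identity(); out=[]
    for i in range(7): R=R*Ro.from_euler(ax[i],s[i]*q[i]+c[i]); out.append(R)
    return out
E
python3 - <<'E'
from fk import *
best=[]
for s in itertools.product([1,-1],repeat=7):
  if s[1]<0: continue
  for c1 in(0,np.pi,np.pi/2,-np.pi/2):
   for c7 in(0,np.pi,np.pi/2,-np.pi/2):
    c=[c1,0,0,0,0,0,c7]
    e=max((rots(Q,s,c)[-1].inv()*Ro.from_euler('xyz',r)).magnitude() for Q,p,r in D); best.append((e,s,c))
best.sort(key=lambda t:t[0])
for b in best[:4]: print(b)
E
```

```text
(0.006361123800805781, (-1, 1, -1, 1, -1, 1, -1), [0, 0, 0, 0, 0, 0, 1.5707963267948966])
(0.4385799834404674, (-1, 1, 1, 1, -1, 1, 1), [0, 0, 0, 0, 0, 0, 1.5707963267948966])
(0.5137757131477542, (1, 1, -1, 1, 1, 1, 1), [0, 0, 0, 0, 0, 0, -1.5707963267948966])
(0.5547854067077173, (-1, 1, 1, 1, -1, 1, -1), [0, 0, 0, 0, 0, 0, 1.5707963267948966])
```

```bash
cat >> fk.py <<'E'
S=(-1,1,-1,1,-1,1,-1);C=[0]*6+[np.pi/2]
def rows(Q):
    R=[r.as_matrix() for r in rots(Q,S,C)]; z=np.eye(3)[:,2:]
    # h, R1 y, R3 (x,y,z), R5 (x,y,z), R6 y, R7 z
    return np.hstack([z,R[0][:,1:2],R[2],R[4],R[5][:,1:2],R[6][:,2:3]]),R
A=np.vstack([rows(Q)[0] for Q,_,_ in D]); b=np.hstack([p for _,p,_ in D])
E
python3 - <<'E'
from fk import *
n=['h','1y','3x','3y','3z','5x','5y','5z','6y','7z']
def tryc(cols):
    X,_,rk,sv=np.linalg.lstsq(A[:,cols],b,rcond=None); r=A[:,cols]@X-b; print([n[i] for i in cols],X.round(4),'rms',np.sqrt((r**2).mean()).round(5),'cond',(sv[0]/sv[-1]).round())
tryc([0,4,7,9]);tryc([0,1,4,7,9]);tryc([0,4,6,7,9]);tryc([0,1,3,4,6,7,9]);tryc([0,2,4,5,7,9]);tryc([0,4,7,8,9]);tryc([0,3,4,6,7,9])
E
```

```text
['h', '3z', '5z', '7z'] [0.3319 0.447  0.4675 0.2023] rms 0.02607 cond 10.0
['h', '1y', '3z', '5z', '7z'] [ 0.3367 -0.0615  0.5191  0.4278  0.3136] rms 0.00155 cond 10.0
['h', '3z', '5y', '5z', '7z'] [ 0.3849  0.4799 -0.0529  0.4485  0.2888] rms 0.01783 cond 10.0
['h', '1y', '3y', '3z', '5y', '5z', '7z'] [ 0.327  -0.0523 -0.0118  0.5221  0.005   0.4258  0.3094] rms 0.00065 cond 102.0
['h', '3x', '3z', '5x', '5z', '7z'] [ 0.2428  0.0651  0.4918 -0.0573  0.338   0.265 ] rms 0.02103 cond 26.0
['h', '3z', '5z', '6y', '7z'] [ 0.3849  0.4799  0.4485 -0.0529  0.2888] rms 0.01783 cond 10.0
['h', '3y', '3z', '5y', '5z', '7z'] [ 0.3112 -0.0591  0.5308  0.0008  0.4193  0.3034] rms 0.00099 cond 11.0
```

```bash
cat >> fk.py <<'E'
cols=[0,1,4,7,9]; X=np.linalg.lstsq(A[:,cols],b,rcond=None)[0]
lo=np.array([-2.91,-.3,-1.5,.17,-1.26,.16,-2.52]);hi=np.array([2.91,2.13,1.42,2.43,4.41,1.93,2.52])
def fk(Q): M,R=rows(Q); return M[:,cols]@X,Ro.from_matrix(R[-1])
def ik(p,R,q0=None,n=12,seed=0):
    rng=np.random.default_rng(seed); best=None
    for i in range(n):
        x0=np.clip(q0,lo+.01,hi-.01) if (i==0 and q0 is not None) else lo+(hi-lo)*rng.uniform(.1,.9,7)
        f=lambda x:np.r_[(fk(x)[0]-p)*10,(fk(x)[1].inv()*R).as_rotvec()*2,.001*(x-(lo+hi)/2)]
        r=least_squares(f,x0,bounds=(lo,hi),max_nfev=60); P,RR=fk(r.x); e=np.linalg.norm(P-p)*1000,np.degrees((RR.inv()*R).magnitude())
        if best is None or e[0]+e[1]<sum(best[0]): best=(e,r.x)
        if sum(best[0])<.5: break
    return best
E
cat > feas.py <<'E'
from fk import *
yw=q[2]
for th in(0,30,40,50,60):
    t=np.radians(th); print(th)
    for nm,p,y in(('pick',[.4963,.0793,.038],.14),('pickup',[.4963,.0793,.13],.14),('place',toW([-.015,-.076,.06]),yw),('placepre',toW([-.13,-.076,.10]),yw),('push0',toW([-.14,-.076,.05]),yw)):
        for m in((0,) if nm!='pick' else(0,)):
            e,x=ik(np.array(p),tool(y,t)); print('  ',nm,np.round(e,1),x.round(2))
E
python3 feas.py
```

```text
0
   pick [0. 0.] [ 0.19  0.8  -0.64  1.98  0.81  0.63 -2.41]
   pickup [0. 0.] [ 0.45  0.82 -1.05  1.91  0.89  0.96 -2.46]
   place [0. 0.] [ 1.24  1.25 -1.26  1.6   1.24  1.27 -2.22]
   placepre [0. 0.] [ 1.3   0.9  -1.04  1.9   0.97  0.96 -2.16]
   push0 [0. 0.] [ 1.31  1.01 -1.04  1.93  1.12  0.94 -2.27]
30
   pick [0. 0.] [-0.32  0.69 -0.03  2.43  2.9   0.5   1.62]
   pickup [0. 0.] [-0.11  0.45 -0.28  2.38  2.31  0.29  2.25]
   place [0. 0.] [ 0.83  0.72 -0.29  2.08  2.82  0.16  2.18]
   placepre [0. 0.] [ 1.    0.57 -0.39  2.32  2.96  0.22  2.1 ]
   push0 [0. 0.] [ 0.98  0.69 -0.35  2.35  3.04  0.37  2.05]
40
   pick [0. 0.] [ 0.35  1.03 -0.85  2.43  2.51  1.07  2.38]
   pickup [0. 0.] [ 0.42  0.75 -0.96  2.43  2.29  0.84  2.47]
   place [0. 0.] [0.44 0.75 0.24 2.24 3.64 0.6  1.23]
   placepre [0. 0.] [ 1.15  0.67 -0.51  2.41  3.1   0.52  2.07]
   push0 [0. 0.] [ 1.08  0.8  -0.42  2.43  3.17  0.67  2.04]
50
   pick [15.4  3.3] [ 0.45  1.27 -0.99  2.43  2.62  1.34  2.52]
   pickup [16.6  5.4] [ 0.48  0.9  -1.08  2.43  2.34  1.04  2.52]
   place [0. 0.] [0.41 0.85 0.31 2.32 3.54 0.95 1.3 ]
   placepre [2.3 0.8] [ 1.51  0.96 -0.89  2.43  2.98  0.75  2.52]
   push0 [0.2 0.1] [ 1.88  1.91 -1.5   2.41  2.54  1.22 -2.52]
60
   pick [20.6 11.4] [ 1.    2.13 -1.49  2.43  2.84  1.39 -2.52]
   pickup [35.3 10.2] [ 0.46  1.04 -1.13  2.43  2.43  1.27  2.52]
   place [0. 0.] [0.24 1.06 0.53 2.38 3.48 1.39 1.16]
   placepre [4.5 1.6] [ 1.95  1.91 -1.5   2.43  2.66  1.07 -2.52]
   push0 [0. 0.] [ 2.02  2.13 -1.46  2.43  2.73  1.12 -2.34]
```

```bash
cat > feas2.py <<'E'
from fk import *
yw=q[2]; n=np.array([-np.sin(np.radians(35)),0,np.cos(np.radians(35))])
oldR=Ro.from_euler('z',-.397); no=np.array([-.703,-.0128,1]);no/=np.linalg.norm(no);e1=np.array([1,0,.703]);e1/=np.linalg.norm(e1)
foot=toS(oldR.apply(np.array([-.0824,.0636,.08025])+.0004*e1-.0019*np.cross(no,e1))+[.5404,-.3123,0]); grip=foot+.034*n
if __name__=='__main__':
    print('foot',foot,'grip',grip,toW(grip))
    s=bot.observe(); qs=D[0][0]
    def br(p,R,pref):
        res=[]
        for i in range(12):
            e,x=ik(np.array(p),R,qs if i==0 else None,n=1,seed=i)
            if sum(e)<1: res.append(x)
        return res
    T=np.radians(20)
    for nm,p,R in[('pick20',[.4945,.079,.038],tool(.14,T)),('place20',toW([-.06,-.074,.06]),tool(yw,T)),('push20',toW([-.053,-.076,.05]),tool(yw,T))]+[('knob spin%d'%a,toW(grip),tool(yw,np.radians(35),np.radians(a))) for a in(-115,-90,-60,-30,0,30,60,90,120)]:
        print(nm); [print('   ',x.round(2)) for x in br(p,R,0)[:5]]
E
python3 feas2.py
```

```text
foot [-0.08132396  0.06365494  0.08046377] grip [-0.10082556  0.06365494  0.10831494] [ 0.47047434 -0.21641767  0.10831494]
pick20
    [-0.14  0.66 -0.22  2.29  2.23  0.23  2.35]
    [-0.62  0.67  0.38  2.36  3.82  0.25  0.67]
    [-0.38  0.64  0.07  2.33  3.01  0.17  1.52]
    [-0.15  0.66 -0.22  2.29  2.23  0.23  2.35]
place20
    [ 0.5   0.65  0.13  2.11 -1.26  0.16 -0.13]
    [ 0.88  0.69 -0.36  2.06  1.1   0.16 -2.38]
    [ 0.5   0.65  0.13  2.11 -1.26  0.16 -0.13]
    [ 0.5   0.65  0.13  2.11 -1.26  0.16 -0.13]
    [ 0.88  0.69 -0.36  2.06  1.1   0.16 -2.38]
push20
    [ 0.88  0.72 -0.36  2.04  1.16  0.16 -2.44]
    [ 0.88  0.72 -0.36  2.04  1.16  0.16 -2.44]
    [ 0.88  0.72 -0.36  2.04  1.16  0.16 -2.44]
knob spin-115
    [ 1.04  0.79 -0.95  2.34  2.2   0.71 -1.6 ]
    [ 1.1   0.84 -1.03  2.34  2.16  0.77 -1.52]
    [ 0.94  0.71 -0.81  2.36  2.28  0.62 -1.73]
    [ 0.88  0.67 -0.73  2.36  2.33  0.58 -1.82]
    [ 1.07  0.81 -0.99  2.34  2.18  0.73 -1.56]
knob spin-90
    [ 0.93  0.7  -0.8   2.36  2.29  0.62 -2.18]
    [ 0.95  0.71 -0.82  2.36  2.27  0.63 -2.16]
    [ 0.94  0.7
[... 1146 characters left out ...]
28]
    [ 0.44  0.54 -0.2   2.42  2.79  0.45  0.81]
    [ 0.43  0.53 -0.19  2.42  2.81  0.44  0.79]
    [ 0.43  0.53 -0.19  2.42  2.81  0.44  0.79]
    [ 0.83  0.65 -0.67  2.37  2.38  0.56  1.34]
knob spin90
    [ 0.91  0.69 -0.76  2.36  2.31  0.6   0.92]
    [ 0.57  0.56 -0.35  2.4   2.65  0.46  0.46]
    [ 0.55  0.55 -0.32  2.41  2.67  0.46  0.43]
    [ 0.6   0.57 -0.39  2.4   2.61  0.47  0.51]
    [ 0.65  0.58 -0.45  2.39  2.56  0.49  0.58]
knob spin120
    [ 0.99  0.74 -0.87  2.35  2.24  0.66  0.51]
    [ 0.73  0.6  -0.54  2.38  2.48  0.51  0.16]
    [ 0.69  0.59 -0.5   2.39  2.51  0.5   0.11]
    [ 0.9   0.68 -0.76  2.36  2.31  0.6   0.39]
    [ 0.72  0.6  -0.53  2.38  2.49  0.51  0.15]
```

```bash
cat > plan.py <<'E'
from feas2 import *
th=np.radians(36); u=np.array([np.cos(.14),np.sin(.14),0])
cc=np.array([.5289,.0839,0]); gp=cc-u*.037
if __name__=='__main__':
    t=load('top0');U,V=np.meshgrid(np.arange(560),np.arange(420)); P=pts(t,U,V).reshape(-1,3)
    m=(P[:,2]>.06)&(P[:,0]<.62)&(P[:,0]>.38)&(P[:,1]>-.06)&(P[:,1]<.16); B=P[m]
    for a in np.arange(.44,.62,.02):
        s=abs(B[:,0]-a)<.01
        if s.any(): print(round(a,2),'y',B[s,1].min().round(3),B[s,1].max().round(3),'zmax',B[s,2].max().round(3))
    for fl in(0,np.pi):
      for nm,p,y in(('pick',gp+[0,0,.038],.14),('pre',gp+[0,0,.038]+np.array([-.05*u[0],-.05*u[1],.07]),.14),('up',gp+[0,0,.16],.14),('place',toW([-.019,-.074,.06]),q[2]),('plup',toW([-.09,-.07,.11]),q[2])):
        R=tool(y,th,fl); r=[ik(p,R,n=1,seed=i) for i in range(14)]; r=[x for e,x in r if sum(e)<1]
        print(fl,nm); [print('   ',x.round(2)) for x in r[:4]]
E
python3 plan.py
```

```text
0.5 y -0.047 0.011 zmax 0.21
0.52 y -0.048 0.027 zmax 0.223
0.54 y -0.06 0.033 zmax 0.312
0.56 y -0.06 0.045 zmax 0.313
0.58 y -0.059 0.06 zmax 0.314
0.6 y -0.058 0.073 zmax 0.312
0 pick
    [ 0.14  0.85 -0.59  2.43  2.55  0.83  2.15]
    [ 0.14  0.85 -0.59  2.43  2.55  0.83  2.15]
    [ 0.14  0.85 -0.59  2.43  2.55  0.83  2.15]
    [ 0.14  0.85 -0.59  2.43  2.55  0.83  2.15]
0 pre
0 up
    [ 0.06  0.42 -0.49  2.43  2.33  0.43  2.25]
    [ 0.03  0.42 -0.46  2.43  2.35  0.42  2.22]
    [ 0.03  0.42 -0.46  2.43  2.35  0.42  2.22]
    [ 0.03  0.42 -0.46  2.43  2.35  0.42  2.22]
0 place
    [ 0.84  0.74 -0.28  2.15  3.11  0.34  1.91]
    [-0.23  1.34  1.32  2.3   4.08  1.35  0.27]
    [0.21 0.78 0.54 2.25 3.91 0.64 0.86]
    [0.48 0.72 0.18 2.21 3.68 0.46 1.2 ]
0 plup
    [ 0.96  0.59 -0.37  2.31  3.09  0.33  1.95]
    [0.13 0.64 0.69 2.42 4.   0.69 0.86]
    [0.28 0.59 0.48 2.4  3.9  0.58 0.99]
    [0.58 0.55 0.09 2.36 3.64 0.43 1.31]
3.141592653589793 pick
    [ 0.55  1.23 -1.15  2.38  2.32  1.19 -0.38]
    [ 0.38  1.01 -0.89  2.4   2.4   0.98 -0.66]
    [ 0.27  0.93 -0.76  2.41  2.46  0.9  -0.81]
    [ 0.27  0.92 -0.76  2.41  2.46  0.9  -0.81]
3.141592653589793 pre
3.141592653589793 up
    [ 0.64  0.87 -1.3   2.36  1.97  0.93 -0.26]
    [ 0.48  0.63 -1.01  2.38  2.04  0.67 -0.47]
    [ 0.27  0.5  -0.74  2.4   2.17  0.51 -0.68]
    [ 0.21  0.47 -0.67  2.41  2.21  0.49 -0.74]
3.141592653589793 place
    [ 1.41  1.14 -1.1   2.08  2.15  0.7   0.15]
    [ 1.22  0.92 -0.79  2.1   2.36  0.46 -0.25]
    [ 1.2   0.9  -0.76  2.1   2.39  0.45 -0.31]
    [ 1.2   0.9  -0.76  2.1   2.39  0.45 -0.31]
3.141592653589793 plup
    [ 1.49  0.94 -1.1   2.24  2.14  0.61  0.04]
    [ 1.46  0.89 -1.04  2.24  2.18  0.56 -0.04]
    [ 1.34  0.77 -0.86  2.26  2.36  0.43 -0.3 ]
    [ 1.32  0.76 -0.84  2.26  2.38  0.42 -0.33]
```

```bash
cat > jp.py <<'E'
from plan import *
import sys
def rel(p,R,p0,R0): return np.r_[R0.inv().apply(p-p0)/.2,(R0.inv()*R).as_rotvec()/(np.pi/2)].round(2)
def path(qg,a=0,b=1,n=10):
    s=bot.observe(); q0=s['qpos']; p0,R0=fk(q0)
    for f in np.linspace(a,b,n+1)[1:]:
        x=q0+(qg-q0)*f; p,R=fk(x); print(round(f,2),p.round(3),R.as_euler('xyz').round(2),rel(p,R,p0,R0).tolist())
E
python3 - <<'E'
from jp import *
p,R=fk(bot.observe()['qpos']);print(p,bot.observe()['position'])
path(np.array([.27,.5,-.74,2.4,2.17,.51,-.68]),n=14)
E
```

```text
[ 0.42673012 -0.06730983  0.37069132] [ 0.42811734 -0.06656489  0.3727983 ]
0.07 [ 0.41  -0.05   0.331] [ 3.02 -0.69  0.41] [-0.19, -0.09, 0.08, 0.04, -0.08, -0.13]
0.14 [ 0.391 -0.041  0.296] [ 2.95 -0.54  0.64] [-0.38, -0.15, 0.14, 0.08, -0.15, -0.26]
0.21 [ 0.372 -0.039  0.266] [ 2.91 -0.39  0.85] [-0.56, -0.18, 0.17, 0.12, -0.22, -0.4]
0.29 [ 0.356 -0.043  0.241] [ 2.9  -0.25  1.05] [-0.7, -0.17, 0.2, 0.15, -0.28, -0.54]
0.36 [ 0.346 -0.051  0.22 ] [ 2.9  -0.12  1.25] [-0.82, -0.14, 0.22, 0.19, -0.33, -0.68]
0.43 [ 0.342 -0.06   0.204] [2.92 0.01 1.45] [-0.89, -0.09, 0.26, 0.22, -0.36, -0.82]
0.5 [ 0.347 -0.069  0.192] [2.95 0.12 1.66] [-0.92, -0.04, 0.31, 0.25, -0.39, -0.97]
0.57 [ 0.36  -0.075  0.183] [2.98 0.22 1.88] [-0.92, -0.01, 0.39, 0.27, -0.39, -1.12]
0.64 [ 0.379 -0.073  0.176] [3.01 0.3  2.11] [-0.88, 0.0, 0.48, 0.28, -0.39, -1.27]
0.71 [ 0.403 -0.063  0.17 ] [3.05 0.38 2.34] [-0.82, -0.03, 0.6, 0.29, -0.36, -1.43]
0.79 [ 0.43  -0.043  0.165] [3.08 0.44 2.57] [-0.73, -0.11, 0.72, 0.29, -0.31, -1.58]
0.86 [ 0.455 -0.012  0.161] [3.1  0.5  2.81] [-0.65, -0.24, 0.84, 0.27, -0.23, -1.72]
0.93 [0.477 0.029 0.159] [3.12 0.56 3.05] [-0.57, -0.43, 0.95, 0.24, -0.13, -1.86]
1.0 [0.491 0.08  0.158] [ 3.14  0.62 -3.  ] [-0.5, -0.67, 1.04, 0.2, -0.01, -1.99]
```

```bash
python3 -m inch '[[-0.19,-0.09,0.08,0.04,-0.08,-0.13,0.75],[-0.38,-0.15,0.14,0.08,-0.15,-0.26,0.75],[-0.56,-0.18,0.17,0.12,-0.22,-0.4,0.75],[-0.7,-0.17,0.2,0.15,-0.28,-0.54,0.75],[-0.82,-0.14,0.22,0.19,-0.33,-0.68,0.75],[-0.89,-0.09,0.26,0.22,-0.36,-0.82,0.75],[-0.92,-0.04,0.31,0.25,-0.39,-0.97,0.75],[-0.92,-0.04,0.31,0.25,-0.39,-0.97,0.75],[-0.92,-0.04,0.31,0.25,-0.39,-0.97,0.75],[-0.92,-0.04,0.31,0.25,-0.39,-0.97,0.75]]'
python3 - <<'E'
from jp import *
rec(); s=bot.observe(); print(s['qpos'].round(2),fk(s['qpos'])[0]-s['position'])
R=tool(.14,th,np.pi)
for p in(gp+[-.03,.02,.20],gp+[-.01,0,.15]):
    e,x=ik(p,R,s['qpos'],n=1); print(e,x.round(2))
path(x,n=12)
E
```

```text
clock: 3.75
position: [0.3487, -0.0741, 0.2348]
tool_rot: [3.031, -0.391, 0.685]
force: [-0.5, 0.6, 0.1]
grip_width: 0.0641
finger_force: 0.0
[ 1.65  0.12 -1.42  2.43 -0.33  0.39 -0.37] [-0.02575773  0.04100415  0.00245026]
(np.float64(0.004248895571651869), np.float64(0.0004006977752498867)) [ 0.45  0.46 -1.05  2.4   1.87  0.58 -0.44]
(np.float64(0.00020277825356221842), np.float64(3.983570077399039e-05)) [ 0.52  0.71 -1.09  2.4   2.06  0.77 -0.46]
0.08 [ 0.309 -0.026  0.226] [ 3.01 -0.32  0.91] [-0.05, -0.07, 0.03, 0.04, -0.03, -0.14]
0.17 [ 0.298 -0.026  0.215] [ 2.99 -0.25  1.14] [-0.11, -0.11, 0.06, 0.06, -0.05, -0.28]
0.25 [ 0.292 -0.03   0.204] [ 2.98 -0.17  1.36] [-0.17, -0.12, 0.1, 0.09, -0.08, -0.43]
0.33 [ 0.292 -0.037  0.194] [ 2.98 -0.08  1.57] [-0.2, -0.1, 0.14, 0.1, -0.11, -0.57]
0.42 [ 0.3   -0.044  0.184] [2.98 0.   1.78] [-0.22, -0.05, 0.2, 0.11, -0.13, -0.71]
0.5 [ 0.315 -0.05   0.175] [2.99 0.09 1.99] [-0.19, 0.01, 0.26, 0.1, -0.15, -0.86]
0.58 [ 0.338 -0.051  0.167] [3.   0.18 2.2 ] [-0.13, 0.08, 0.34, 0.09, -0.16, -1.0]
0.67 [ 0.365 -0.044  0.16 ] [3.02 0.27 2.41] [-0.03, 0.13, 0.42, 0.06, -0.17, -1.14]
0.75 [ 0.396 -0.029  0.155] [3.04 0.36 2.62] [0.12, 0.16, 0.51, 0.02, -0.18, -1.28]
0.83 [ 0.428 -0.004  0.152] [3.07 0.45 2.84] [0.3, 0.16, 0.61, -0.03, -0.18, -1.42]
0.92 [0.458 0.032 0.15 ] [3.1  0.54 3.06] [0.51, 0.1, 0.7, -0.09, -0.16, -1.55]
1.0 [0.482 0.079 0.15 ] [-3.14  0.63 -3.  ] [0.73, -0.01, 0.78, -0.18, -0.14, -1.68]
```

```bash
python3 - <<'E'
from fk import *
n=['h','1y','3x','3y','3z','5x','5y','5z','6y','7z']
for c in([0,1,4,7,9],[0,3,4,6,7,9],[0,3,4,7,9],[0,1,3,4,7,9],[0,1,3,4,6,7,9],[0,1,3,4,6,7,8,9],[0,2,3,4,5,7,9]):
    Y,_,rk,sv=np.linalg.lstsq(A[:,c],b,rcond=None); r=A[:,c]@Y-b; print([n[i] for i in c],Y.round(4),'rms',np.sqrt((r**2).mean()).round(5))
E
```

```text
['h', '1y', '3z', '5z', '7z'] [ 0.3288 -0.0491  0.5102  0.4426  0.2852] rms 0.01245
['h', '3y', '3z', '5y', '5z', '7z'] [ 0.3088 -0.0549  0.5216  0.0049  0.4193  0.2916] rms 0.00667
['h', '3y', '3z', '5z', '7z'] [ 0.3148 -0.0518  0.52    0.4201  0.2943] rms 0.00675
['h', '1y', '3y', '3z', '5z', '7z'] [ 0.3211 -0.0216 -0.0379  0.5264  0.4224  0.3073] rms 0.0009
['h', '1y', '3y', '3z', '5y', '5z', '7z'] [ 0.318  -0.0215 -0.0395  0.5272  0.0025  0.422   0.3059] rms 0.00072
['h', '1y', '3y', '3z', '5y', '5z', '6y', '7z'] [ 0.318  -0.0215 -0.0395  0.5272  0.0012  0.422   0.0012  0.3059] rms 0.00072
['h', '3x', '3y', '3z', '5x', '5z', '7z'] [ 0.3387  0.0007 -0.0563  0.4989  0.0233  0.4472  0.2631] rms 0.00545
```

```bash
sed -i 's/cols=\[0,1,4,7,9\]/cols=[0,1,3,4,7,9]/' fk.py; cat >> jp.py <<'E'
def loc(p,R,x0,lam=.02):
    f=lambda x:np.r_[(fk(x)[0]-p)*10,(fk(x)[1].inv()*R).as_rotvec()*2,lam*(x-x0)]
    return least_squares(f,np.clip(x0,lo+1e-4,hi-1e-4),bounds=(lo,hi),max_nfev=40).x
def follow(x,poses):
    for p,R in poses:
        for _ in range(2): x=loc(p,R,x)
        e=fk(x); print(p.round(3),R.as_euler('xyz').round(2),'err',(np.linalg.norm(e[0]-p)*1000).round(1),np.degrees((e[1].inv()*R).magnitude()).round(1),x.round(2))
    return x
E
python3 - <<'E'
from jp import *
s=bot.observe(); x0=s['qpos']; print(fk(x0)[0]-s['position'])
R=tool(.14,th,np.pi)
for p in(gp+[0,0,.2],gp+[0,0,.038]):
  for i in range(6):
    e,x=ik(p,R,n=1,seed=i); print(np.round(e,1),x.round(2))
qg=np.array([.35,.55,-.85,2.38,2.1,.6,-.6])
for qm in(np.array([.9,.3,-1.0,2.0,.9,.6,-.5]),np.array([.6,.2,-.7,1.9,1.0,.6,-.5])):
    print('mid',qm); ps=[fk(x0+(qm-x0)*f) for f in np.linspace(0,1,8)[1:]]+[fk(qm+(qg-qm)*f) for f in np.linspace(0,1,8)[1:]]
    follow(x0,ps)
E
```

```text
[-0.00040753 -0.00026478 -0.0004666 ]
[0. 0.] [ 0.72  0.56 -1.34  2.4   1.76  0.7  -0.24]
[0. 0.] [ 0.55  0.41 -1.08  2.41  1.84  0.51 -0.36]
[0. 0.] [ 0.26  0.31 -0.71  2.42  1.99  0.36 -0.56]
[0. 0.] [ 0.23  0.3  -0.68  2.42  2.01  0.35 -0.58]
[51.4 38.1] [ 1.08  0.67 -1.07  2.31 -1.26  0.16 -2.52]
[51.4 38.1] [ 1.08  0.67 -1.07  2.31 -1.26  0.16 -2.52]
[4.3 1.4] [ 0.7   1.44 -1.5   2.43  2.15  1.46 -0.09]
[4.3 1.4] [ 0.7   1.44 -1.5   2.43  2.15  1.46 -0.09]
[4.3 1.4] [ 0.7   1.44 -1.5   2.43  2.15  1.46 -0.09]
[4.3 1.4] [ 0.7   1.44 -1.5   2.43  2.15  1.46 -0.09]
[45.9 37.9] [ 0.81  0.94 -0.76  2.19 -1.26  0.16 -2.52]
[45.9 37.9] [ 0.81  0.94 -0.76  2.19 -1.26  0.16 -2.52]
mid [ 0.9  0.3 -1.   2.   0.9  0.6 -0.5]
[ 0.371 -0.082  0.244] [ 2.95 -0.34  0.87] err 0.0 0.0 [ 1.53  0.14 -1.35  2.37 -0.17  0.42 -0.38]
[ 0.397 -0.092  0.254] [ 2.88 -0.27  1.05] err 0.0 0.0 [ 1.41  0.16 -1.27  2.31 -0.    0.45 -0.39]
[ 0.426 -0.103  0.264] [ 2.82 -0.19  1.21] err 0.0 0.0 [ 1.3   0.19 -1.2   2.25  0.17  0.47 -0.4 ]
[ 0.459 -0.116  0.276] [ 2.76 -0.08  1.35] err 0.0 0.0 [ 1.19  0.21 -1.14  2
[... 1670 characters left out ...]
 -0.97  1.89  1.09  0.68 -0.55]
[ 0.635 -0.136  0.372] [2.62 0.59 1.86] err 0.0 0.0 [ 0.75  0.3  -0.96  1.96  1.23  0.68 -0.55]
[ 0.628 -0.11   0.328] [2.74 0.65 2.08] err 0.0 0.0 [ 0.69  0.35 -0.96  2.03  1.37  0.69 -0.54]
[ 0.619 -0.079  0.286] [2.86 0.69 2.31] err 0.0 0.0 [ 0.64  0.4  -0.96  2.1   1.5   0.69 -0.54]
[ 0.605 -0.045  0.247] [2.96 0.7  2.56] err 0.0 0.0 [ 0.59  0.45 -0.96  2.17  1.64  0.69 -0.53]
[ 0.586 -0.006  0.211] [3.05 0.69 2.8 ] err 0.0 0.0 [ 0.55  0.51 -0.98  2.24  1.77  0.69 -0.52]
[0.56  0.034 0.178] [3.12 0.67 3.04] err 0.0 0.0 [ 0.51  0.56 -1.    2.31  1.9   0.7  -0.5 ]
[0.528 0.076 0.148] [-3.13  0.64 -3.03] err 0.0 0.0 [ 0.48  0.62 -1.03  2.37  2.02  0.7  -0.48]
```

```bash
sed -i 's/radians(36); u/radians(30); u/; s/u\*.037/u*.033/' plan.py; python3 - <<'E'
from jp import *
s=bot.observe(); x0=s['qpos']
R=tool(.14,th,np.pi)
for h in(.04,.25):
  for i in range(8):
    e,x=ik(gp+[0,0,h],R,n=1,seed=i); 
    if sum(e)<1: print(h,x.round(2))
for qm in(np.array([.9,-.1,-1.0,2.0,.9,.6,-.5]),np.array([.7,-.2,-.8,2.1,1.0,.5,-.5])):
    print('mid',qm,fk(qm)[0]); 
qm=np.array([.9,-.15,-1.0,2.05,.9,.6,-.5])
ps=[fk(x0+(qm-x0)*f) for f in np.linspace(0,1,8)[1:]]
x=follow(x0,ps); print('--')
p1,R1=fk(x); p2=gp+[-.04,0,.25]; rv=(R1.inv()*R).as_rotvec()
x=follow(x,[(p1+(p2-p1)*f,R1*Ro.from_rotvec(rv*f)) for f in np.linspace(0,1,9)[1:]])
print('--'); follow(x,[(gp+[-.02,0,.17],R),(gp+[0,0,.10],R),(gp+[0,0,.04],R)])
E
```

```text
0.04 [ 0.49  0.96 -1.07  2.39  2.11  0.92 -0.42]
0.04 [ 0.39  0.87 -0.92  2.4   2.17  0.81 -0.55]
0.04 [ 0.3   0.81 -0.8   2.4   2.24  0.73 -0.66]
0.04 [ 0.09  0.72 -0.53  2.41  2.42  0.61 -0.92]
0.25 [ 0.8   0.4  -1.35  2.26  1.21  0.57  0.28]
0.25 [ 0.73  0.34 -1.24  2.27  1.16  0.5   0.32]
0.25 [ 0.26  0.19 -0.66  2.28  0.87  0.29  0.56]
0.25 [-0.01  0.16 -0.36  2.29  0.73  0.24  0.69]
0.25 [-1.05  0.19  0.82  2.34 -0.45  0.17  1.86]
mid [ 0.9 -0.1 -1.   2.   0.9  0.6 -0.5] [ 0.55689855 -0.11621414  0.51270613]
mid [ 0.7 -0.2 -0.8  2.1  1.   0.5 -0.5] [ 0.53257191 -0.10162124  0.52743552]
[ 0.367 -0.085  0.247] [ 2.92 -0.29  0.89] err 0.0 0.0 [ 1.55  0.08 -1.37  2.38 -0.15  0.42 -0.4 ]
[ 0.39  -0.098  0.267] [ 2.82 -0.17  1.06] err 0.0 0.0 [ 1.48  0.05 -1.35  2.32  0.04  0.45 -0.43]
[ 0.416 -0.109  0.294] [ 2.73 -0.02  1.22] err 0.0 0.0 [ 1.45  0.01 -1.36  2.26  0.21  0.48 -0.43]
[ 0.445 -0.119  0.331] [2.65 0.14 1.34] err 0.0 0.0 [ 1.45 -0.05 -1.38  2.21  0.33  0.5  -0.39]
[ 0.476 -0.124  0.379] [2.58 0.31 1.45] err 0.0 0.0 [ 1.43 -0.12 -1.36  2.15  0.41  0.49 -0.31]
[ 0.507 -0.1
[... 532 characters left out ...]
.15 -1.13  2.28  0.65  0.24  0.24]
[0.485 0.007 0.346] [2.93 0.7  2.69] err 0.0 0.0 [ 0.96 -0.09 -1.17  2.31  0.72  0.23  0.31]
[0.476 0.031 0.314] [3.01 0.65 2.9 ] err 0.0 0.0 [ 0.92 -0.   -1.21  2.33  0.86  0.26  0.31]
[0.466 0.055 0.282] [3.09 0.59 3.1 ] err 0.0 0.0 [ 0.83  0.1  -1.21  2.35  0.98  0.32  0.31]
[0.456 0.079 0.25 ] [-3.14  0.52 -3.  ] err 0.0 0.0 [ 0.73  0.21 -1.2   2.35  1.07  0.38  0.35]
--
[0.476 0.079 0.17 ] [-3.14  0.52 -3.  ] err 0.0 0.0 [ 0.6   0.53 -1.18  2.39  1.67  0.61 -0.18]
[0.496 0.079 0.1  ] [-3.14  0.52 -3.  ] err 0.0 0.0 [ 0.53  0.77 -1.12  2.38  1.93  0.78 -0.34]
[0.496 0.079 0.04 ] [-3.14  0.52 -3.  ] err 0.0 0.0 [ 0.48  0.95 -1.06  2.39  2.11  0.91 -0.43]
```

```bash
python3 - <<'E'
from jp import *
s=bot.observe(); x0=s['qpos']; p0,R0=s['position'],Ro.from_euler('xyz',s['tool_rot'])
R=tool(.14,th,np.pi)
qm=np.array([.9,-.15,-1.0,2.05,.9,.6,-.5])
ps=[fk(x0+(qm-x0)*f) for f in np.linspace(0,1,8)[1:5]]
p1,R1=ps[-1]; p2=gp+[-.05,0,.27]; rv=(R1.inv()*R).as_rotvec()
ps2=[(p1+(p2-p1)*f+np.array([-.0,0,.08*np.sin(np.pi*f)]),R1*Ro.from_rotvec(rv*f)) for f in np.linspace(0,1,9)[1:]]
x=follow(x0,ps+ps2)
for p,R in ps+ps2: print(rel(p,R,p0,R0).tolist())
E
```

```text
[ 0.367 -0.085  0.247] [ 2.92 -0.29  0.89] err 0.0 0.0 [ 1.55  0.08 -1.37  2.38 -0.15  0.42 -0.4 ]
[ 0.39  -0.098  0.267] [ 2.82 -0.17  1.06] err 0.0 0.0 [ 1.48  0.05 -1.35  2.32  0.04  0.45 -0.43]
[ 0.416 -0.109  0.294] [ 2.73 -0.02  1.22] err 0.0 0.0 [ 1.45  0.01 -1.36  2.26  0.21  0.48 -0.43]
[ 0.445 -0.119  0.331] [2.65 0.14 1.34] err 0.0 0.0 [ 1.45 -0.05 -1.38  2.21  0.33  0.5  -0.39]
[ 0.446 -0.094  0.354] [2.65 0.22 1.56] err 0.0 0.0 [ 1.21 -0.14 -1.14  2.2   0.11  0.5   0.  ]
[ 0.446 -0.069  0.373] [2.68 0.31 1.78] err 0.0 0.0 [ 1.05 -0.18 -1.    2.2   0.02  0.52  0.28]
[ 0.446 -0.044  0.382] [2.72 0.38 2.01] err 0.0 0.0 [ 0.92 -0.21 -0.91  2.2  -0.02  0.52  0.51]
[ 0.446 -0.02   0.381] [2.78 0.45 2.25] err 0.0 0.0 [ 0.81 -0.2  -0.86  2.21 -0.03  0.51  0.7 ]
[0.446 0.005 0.367] [2.85 0.5  2.5 ] err 0.0 0.0 [ 0.73 -0.18 -0.85  2.24 -0.01  0.47  0.86]
[0.446 0.03  0.342] [2.95 0.53 2.75] err 0.0 0.0 [ 0.69 -0.13 -0.89  2.27  0.06  0.4   0.96]
[0.446 0.055 0.308] [3.04 0.54 3.02] err 0.0 0.0 [ 0.66 -0.04 -0.96  2.31  0.27  0.33  0.94]
[0.446 0.079 0.27 ] [-3.14  0.52 -3.  ] err 0.0 0.0 [ 0.51  0.07 -0.92  2.35  0.65  0.3   0.74]
[0.06, 0.11, -0.03, -0.03, -0.04, -0.13]
[0.14, 0.23, -0.09, -0.07, -0.09, -0.26]
[0.25, 0.37, -0.18, -0.12, -0.14, -0.38]
[0.4, 0.51, -0.3, -0.17, -0.19, -0.5]
[0.52, 0.43, -0.39, -0.17, -0.18, -0.65]
[0.62, 0.34, -0.45, -0.16, -0.18, -0.8]
[0.71, 0.25, -0.48, -0.16, -0.17, -0.94]
[0.78, 0.15, -0.45, -0.15, -0.17, -1.09]
[0.83, 0.04, -0.37, -0.14, -0.16, -1.24]
[0.86, -0.07, -0.24, -0.12, -0.15, -1.39]
[0.86, -0.18, -0.06, -0.11, -0.13, -1.53]
[0.86, -0.3, 0.13, -0.09, -0.11, -1.68]
```

```bash
python3 -m inch '[[0.06,0.11,-0.03,-0.03,-0.04,-0.11,0.75],[0.14,0.23,-0.09,-0.06,-0.08,-0.22,0.75],[0.2,0.32,-0.14,-0.1,-0.11,-0.32,0.75],[0.3,0.42,-0.22,-0.13,-0.15,-0.42,0.75],[0.4,0.51,-0.3,-0.17,-0.19,-0.52,0.75],[0.48,0.46,-0.37,-0.17,-0.18,-0.62,0.75],[0.58,0.38,-0.43,-0.17,-0.18,-0.73,0.75],[0.65,0.31,-0.46,-0.16,-0.18,-0.83,0.75],[0.71,0.25,-0.48,-0.16,-0.17,-0.94,0.75],[0.71,0.25,-0.48,-0.16,-0.17,-0.94,0.75]]'
cat > nxt.py <<'E'
from jp import *
# usage: nxt(pose list) follow & rows
def nxt(tg,n,lift=0):
    s=bot.observe(); p1,R1=s['position'],Ro.from_euler('xyz',s['tool_rot']); p2,R=tg; rv=(R1.inv()*R).as_rotvec()
    ps=[(p1+(p2-p1)*f+np.array([0,0,lift*np.sin(np.pi*f)]),R1*Ro.from_rotvec(rv*f)) for f in np.linspace(0,1,n+1)[1:]]
    print(s['qpos'].round(2),np.linalg.norm(fk(s['qpos'])[0]-p1)); follow(s['qpos'],ps)
    for p,R in ps: print(rel(p,R,p1,R1).tolist())
E
python3 - <<'E'
from nxt import *
rec(); nxt((gp+[-.05,0,.27],tool(.14,th,np.pi)),8)
E
```

```text
clock: 5.0
position: [0.4456, -0.0441, 0.3826]
tool_rot: [2.708, 0.377, 2.003]
force: [1.4, 0.2, 0.2]
grip_width: 0.0643
finger_force: 0.0
[ 0.93 -0.21 -0.91  2.2  -0.06  0.52  0.54] 0.0005786375624860077
[ 0.446 -0.029  0.369] [2.74 0.42 2.15] err 0.0 0.0 [ 0.89 -0.19 -0.92  2.23 -0.03  0.47  0.62]
[ 0.446 -0.013  0.354] [2.79 0.46 2.3 ] err 0.0 0.0 [ 0.85 -0.17 -0.93  2.26  0.01  0.43  0.69]
[0.446 0.002 0.34 ] [2.84 0.49 2.46] err 0.0 0.0 [ 0.82 -0.14 -0.96  2.28  0.06  0.39  0.76]
[0.446 0.018 0.326] [2.89 0.51 2.62] err 0.0 0.0 [ 0.81 -0.11 -0.99  2.3   0.13  0.35  0.8 ]
[0.446 0.033 0.312] [2.95 0.53 2.78] err 0.0 0.0 [ 0.8  -0.07 -1.03  2.32  0.23  0.32  0.82]
[0.446 0.048 0.298] [3.02 0.54 2.95] err 0.0 0.0 [ 0.78 -0.02 -1.07  2.33  0.38  0.31  0.78]
[0.446 0.064 0.284] [3.08 0.53 3.12] err 0.0 0.0 [ 0.72  0.03 -1.08  2.34  0.55  0.3   0.73]
[0.446 0.079 0.27 ] [-3.14  0.52 -3.  ] err 0.0 0.0 [ 0.65  0.09 -1.06  2.34  0.7   0.31  0.69]
[0.09, 0.01, 0.05, -0.01, 0.01, -0.09]
[0.18, 0.03, 0.1, -0.03, 0.02, -0.18]
[0.27, 0.04, 0.15, -0.04, 0.03, -0.27]
[0.36, 0.05, 0.2, -0.05, 0.04, -0.36]
[0.45, 0.07, 0.25, -0.07, 0.05, -0.45]
[0.55, 0.08, 0.3, -0.08, 0.06, -0.54]
[0.64, 0.09, 0.35, -0.1, 0.07, -0.63]
[0.73, 0.1, 0.4, -0.11, 0.08, -0.72]
```

```bash
python3 -m inch '[[0.09,0.01,0.05,-0.01,0.01,-0.09,0.75],[0.18,0.03,0.1,-0.03,0.02,-0.18,0.75],[0.27,0.04,0.15,-0.04,0.03,-0.27,0.75],[0.36,0.05,0.2,-0.05,0.04,-0.36,0.75],[0.45,0.07,0.25,-0.07,0.05,-0.45,0.75],[0.55,0.08,0.3,-0.08,0.06,-0.54,0.75],[0.64,0.09,0.35,-0.1,0.07,-0.63,0.75],[0.73,0.1,0.4,-0.11,0.08,-0.72,0.75],[0.73,0.1,0.4,-0.11,0.08,-0.72,0.75]]'
python3 - <<'E'
from nxt import *
d=save('wrist','w3'); 
U,V=np.meshgrid(np.arange(560),np.arange(420)); P=pts(d,U,V,True)
m=(P[...,2]>.044)&(P[...,2]<.058)&(P[...,0]>.45)&(P[...,0]<.62)&(P[...,1]>.04)&(P[...,1]<.13)
print(m.sum(),cv2.minAreaRect((P[m][:,:2]*1000).astype(np.float32)),np.median(P[m][:,2]))
n,lab,st,ce=cv2.connectedComponentsWithStats(m.astype(np.uint8)); print(st[1:][st[1:,4]>50])
# two view: cast mask contour of wrist & top on z planes
t=load('top0'); Pt=pts(t,U,V); mt=(U>215)&(U<242)&(V>185)&(V<242)&(Pt[...,2]>.04)&(Pt[...,2]<.06)
for z in(.04,.05,.06): print(z,[cv2.minAreaRect((onz(dd,U[k],V[k],z,f)[:,:2]*1000).astype(np.float32)) for dd,k,f in((d,m,True),(t,mt,False))])
nxt((gp+[-.0,0,.13],tool(.14,th,np.pi)),5)
a=cv2.imread('pics/w3.png'); cv2.imwrite('pics/w3b.png',a)
E
```

```text
clock: 6.12
position: [0.4456, 0.0789, 0.2679]
tool_rot: [3.132, 0.521, -3.015]
force: [-0.4, 0.6, 0.4]
grip_width: 0.0641
finger_force: 0.0
3078 ((547.8577270507812, 72.0401611328125), (142.37454223632812, 70.3089828491211), 8.741979598999023) 0.04971556469882188
[[ 255  103   38   84 2893]
 [ 232  173   26   37  185]]
0.04 [((557.8094482421875, 72.25846862792969), (156.42550659179688, 73.45033264160156), 8.80983829498291), ((530.1209106445312, 84.66694641113281), (112.70316314697266, 39.52523422241211), 8.16390609741211)]
0.05 [((549.8831787109375, 71.90956115722656), (151.20657348632812, 70.999755859375), 8.80983829498291), ((528.1082153320312, 83.27696990966797), (111.79130554199219, 39.20545196533203), 8.163902282714844)]
0.06 [((541.9569091796875, 71.56063842773438), (145.9875946044922, 68.54917907714844), 8.809839248657227), ((526.0955810546875, 81.8869857788086), (110.87947845458984, 38.88566970825195), 8.16390609741211)]
[ 0.72  0.1  -1.14  2.35  0.74  0.32  0.64] 0.0016006765411964823
[0.456 0.079 0.241] [ 3.13  0.52 -3.01] err 0.0 0.0 [ 0.57  0.19 -1.02  2.36  1.09  0.33  0.31]
[0.466 0.079 0.213] [ 3.14  0.52 -3.01] err 0.0 0.0 [ 0.5   0.28 -0.98  2.38  1.38  0.37  0.03]
[0.476 0.079 0.185] [ 3.14  0.52 -3.01] err 0.0 0.0 [ 0.48  0.39 -0.99  2.38  1.6   0.44 -0.16]
[0.486 0.079 0.158] [ 3.14  0.52 -3.  ] err 0.0 0.0 [ 0.46  0.5  -0.99  2.38  1.75  0.52 -0.27]
[0.496 0.079 0.13 ] [-3.14  0.52 -3.  ] err 0.0 0.0 [ 0.45  0.6  -0.99  2.38  1.86  0.6  -0.35]
[0.03, -0.01, 0.15, 0.0, -0.0, -0.0]
[0.05, -0.01, 0.29, 0.0, -0.0, -0.0]
[0.08, -0.02, 0.44, 0.0, -0.0, -0.01]
[0.1, -0.03, 0.58, 0.0, -0.0, -0.01]
[0.13, -0.03, 0.73, 0.0, -0.0, -0.01]
```

View pics/w3b.png

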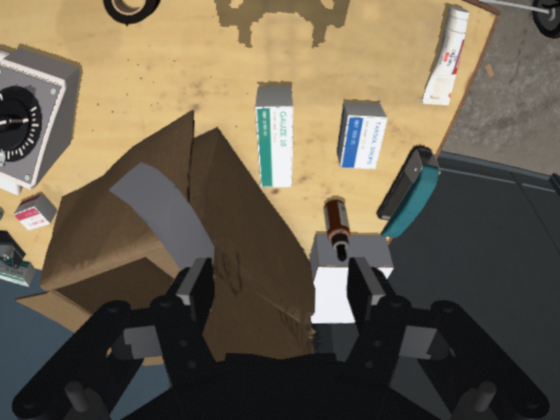

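The carton's top face spans pixels (257–293, 105–187), with its near end at the top of the picture. The box wall is close on the left, and the carton itself is free.

```bash
python3 - <<'E'
from nxt import *
d=load('w3');t=load('top0')
U,V=np.meshgrid(np.arange(560),np.arange(420)); P=pts(d,U,V,True)
m=(P[...,2]>.046)&(P[...,2]<.056)&(U>252)&(U<296)&(V>98)&(V<190)
print(cv2.minAreaRect((P[m][:,:2]*1000).astype(np.float32)),np.median(P[m][:,2]))
c=[];Pt=pts(t,U,V); mt=(U>215)&(U<242)&(V>185)&(V<242)&(Pt[...,2]>.04)&(Pt[...,2]<.06)
for z in(.045,.05,.055): print(z,[[np.round(v,1) for v in cv2.minAreaRect((onz(dd,U[k],V[k],z,f)[:,:2]*1000).astype(np.float32))] for dd,k,f in((d,m,True),(t,mt,False))])
E
```

```text
((529.999267578125, 85.45895385742188), (111.10047149658203, 38.53129959106445), 8.609920501708984) 0.049714721739546996
0.045 [[array([531.9,  85.7]), array([113.6,  38.9]), np.float64(8.6)], [array([529.1,  84. ]), array([112.2,  39.4]), np.float64(8.2)]]
0.05 [[array([528.3,  85.3]), array([111.7,  38.2]), np.float64(8.6)], [array([528.1,  83.3]), array([111.8,  39.2]), np.float64(8.2)]]
0.055 [[array([524.7,  84.9]), array([109.8,  37.5]), np.float64(8.6)], [array([527.1,  82.6]), array([111.3,  39. ]), np.float64(8.2)]]
```

```bash
python3 -m inch '[[0.03,-0.01,0.15,0,0,0,0.75],[0.05,-0.01,0.29,0,0,0,0.75],[0.08,-0.02,0.44,0,0,0,0.75],[0.1,-0.03,0.58,0,0,-0.01,0.75],[0.13,-0.03,0.73,0,0,-0.01,0.75],[0.13,-0.03,0.73,0,0,-0.01,0.75]]'
```

```text
clock: 6.92
position: [0.4954, 0.0793, 0.1276]
tool_rot: [-3.141, 0.518, -2.998]
force: [-0.7, -0.5, 0.9]
grip_width: 0.0641
finger_force: 0.0
```

```bash
sed -i 's/\[.5289,.0839,0\]/[.5284,.0847,0]/; s/cos(.14),np.sin(.14)/cos(.148),np.sin(.148)/' plan.py; python3 - <<'E'
from nxt import *
nxt((gp+[0,0,.040],tool(.148,th,np.pi)),4)
E
```

```text
[ 0.34  0.54 -0.84  2.39  1.93  0.51 -0.44] 0.0034967562367352674
[0.495 0.079 0.106] [-3.14  0.52 -3.  ] err 0.0 0.0 [ 0.34  0.62 -0.85  2.39  2.01  0.57 -0.49]
[0.496 0.08  0.084] [-3.14  0.52 -3.  ] err 0.0 0.0 [ 0.34  0.69 -0.86  2.4   2.09  0.64 -0.54]
[0.496 0.08  0.062] [-3.14  0.52 -2.99] err 0.0 0.0 [ 0.34  0.76 -0.86  2.4   2.15  0.7  -0.58]
[0.496 0.08  0.04 ] [-3.14  0.52 -2.99] err 0.0 0.0 [ 0.34  0.83 -0.85  2.4   2.21  0.76 -0.61]
[0.05, 0.0, 0.1, -0.0, -0.0, -0.0]
[0.11, 0.0, 0.19, -0.0, -0.0, -0.0]
[0.16, 0.0, 0.29, -0.0, -0.0, -0.0]
[0.22, 0.0, 0.38, -0.0, -0.0, -0.0]
```

```bash
python3 -m inch '[[0.05,0,0.1,0,0,0,0.75],[0.11,0,0.19,0,0,0,0.75],[0.16,0,0.29,0,0,0,0.75],[0.22,0,0.38,0,0,0,0.75],[0.22,0,0.38,0,0,0,0.75],[0.22,0,0.38,0,0,0,0.3],[0.22,0,0.38,0,0,0,0.3],[0.22,0,0.38,0,0,0,0.3],[0.22,0,0.38,0,0,0,0.3],[0.22,0,0.38,0,0,0,0.3]]' 30
python3 - <<'E'
from nxt import *
rec(); nxt((gp+[-.01,.005,.12],tool(.148,th,np.pi)),3)
E
```

```text
clock: 8.18
position: [0.4962, 0.0795, 0.0429]
tool_rot: [-3.135, 0.525, -2.991]
force: [-6.0, -5.0, 17.8]
grip_width: 0.0373
finger_force: 28.5
[ 0.33  0.82 -0.85  2.41  2.2   0.76 -0.61] 0.004644268450677665
[0.493 0.081 0.069] [-3.14  0.52 -2.99] err 0.0 0.0 [ 0.34  0.74 -0.86  2.41  2.13  0.69 -0.58]
[0.489 0.083 0.094] [-3.14  0.52 -2.99] err 0.0 0.0 [ 0.34  0.66 -0.87  2.41  2.06  0.63 -0.54]
[0.486 0.085 0.12 ] [-3.14  0.52 -2.99] err 0.0 0.0 [ 0.34  0.57 -0.86  2.41  1.97  0.56 -0.49]
[-0.05, 0.01, -0.12, -0.0, 0.0, 0.0]
[-0.1, 0.02, -0.24, -0.0, 0.0, 0.0]
[-0.15, 0.03, -0.36, -0.0, 0.0, 0.0]
```

```bash
cat > route.py <<'E'
from nxt import *
def route(W,ns):
    s=bot.observe(); p,R1=s['position'],Ro.from_euler('xyz',s['tool_rot']); x=s['qpos']
    for (p2,R2),n in zip(W,ns):
        rv=(R1.inv()*R2).as_rotvec(); ps=[(p+(p2-p)*f,R1*Ro.from_rotvec(rv*f)) for f in np.linspace(0,1,n+1)[1:]]; x=follow(x,ps); p,R1=p2,R2; print('-')
    return x
E
python3 - <<'E'
from route import *
T=lambda y:tool(y,th,np.pi); yw=q[2]
route([(gp+[-.01,.005,.12],T(.148)),(np.array([.425,.07,.30]),T(.148)),(np.array([.41,-.12,.30]),T(-.2)),(toW([-.16,-.07,.2]),T(yw)),(toW([-.15,-.07,.085]),T(yw)),(toW([-.03,-.07,.075]),T(yw)),(toW([-.017,-.074,.066]),T(yw))],[1,3,4,3,3,3,1])
print(toW([-.16,-.07,.2]))
E
```

```text
[0.486 0.085 0.12 ] [-3.14  0.52 -2.99] err 0.0 0.0 [ 0.34  0.57 -0.87  2.41  1.97  0.56 -0.5 ]
-
[0.466 0.08  0.18 ] [-3.14  0.52 -2.99] err 0.0 0.0 [ 0.35  0.35 -0.84  2.42  1.69  0.38 -0.27]
[0.445 0.075 0.24 ] [-3.14  0.52 -2.99] err 0.0 0.0 [ 0.62  0.17 -1.07  2.39  1.1   0.31  0.31]
[0.425 0.07  0.3  ] [-3.14  0.52 -2.99] err 0.0 0.0 [ 0.4  -0.07 -0.73  2.35  0.16  0.33  1.24]
-
[0.421 0.023 0.3  ] [ 3.14  0.52 -3.08] err 0.0 0.0 [ 0.43 -0.09 -0.64  2.37  0.09  0.32  1.33]
[ 0.418 -0.025  0.3  ] [-3.14  0.52  3.12] err 0.0 0.0 [ 0.46 -0.1  -0.55  2.38  0.04  0.32  1.41]
[ 0.414 -0.073  0.3  ] [-3.14  0.52  3.03] err 0.0 0.0 [ 0.5  -0.09 -0.47  2.38  0.02  0.32  1.46]
[ 0.41 -0.12  0.3 ] [-3.14  0.52  2.94] err 0.0 0.0 [ 0.55 -0.08 -0.4   2.37  0.    0.32  1.51]
-
[ 0.395 -0.186  0.267] [-3.14  0.52  2.88] err 0.0 0.0 [ 0.66  0.01 -0.33  2.4  -0.15  0.21  1.78]
[ 0.381 -0.252  0.233] [-3.14  0.52  2.82] err 0.7 0.5 [ 0.46  0.11  0.07  2.41 -0.78  0.16  2.52]
[ 0.366 -0.318  0.2  ] [-3.14  0.52  2.76] err 4.0 2.8 [ 0.91  0.25 -0.24  2.32 -0.67  0.16  2.52]
-
[ 0.369 -0.32   0.162] [-3.14  0.52  2.76] err 8.6 6.3 [ 0.89  0.33 -0.22  2.3  -0.65  0.16  2.52]
[ 0.372 -0.321  0.123] [-3.14  0.52  2.76] err 12.8 9.7 [ 0.88  0.42 -0.21  2.27 -0.64  0.16  2.52]
[ 0.375 -0.322  0.085] [-3.14  0.52  2.76] err 16.3 12.8 [ 0.89  0.52 -0.21  2.23 -0.62  0.16  2.52]
-
[ 0.412 -0.337  0.082] [-3.14  0.52  2.76] err 14.0 11.6 [ 0.79  0.55 -0.14  2.16 -0.66  0.16  2.52]
[ 0.449 -0.352  0.078] [-3.14  0.52  2.76] err 11.8 10.3 [ 0.72  0.6  -0.09  2.1  -0.7   0.16  2.52]
[ 0.487 -0.367  0.075] [-3.14  0.52  2.76] err 9.7 8.8 [ 0.66  0.64 -0.05  2.03 -0.73  0.16  2.52]
-
[ 0.497 -0.375  0.066] [-3.14  0.52  2.76] err 9.4 8.7 [ 0.66  0.67 -0.05  2.   -0.73  0.16  2.52]
-
[ 0.36584365 -0.3184847   0.2       ]
```

```bash
python3 -m inch '[[-0.03,0.01,-0.06,0,0,0,0.3],[-0.05,0.01,-0.12,0,0,0,0.3],[-0.1,0.02,-0.24,0,0,0,0.3],[-0.15,0.03,-0.36,0,0,0,0.3],[-0.15,0.03,-0.36,0,0,0,0.3],[-0.15,0.03,-0.36,0,0,0,0.3]]'
```

```text
clock: 8.93
position: [0.4851, 0.0845, 0.119]
tool_rot: [-3.137, 0.523, -2.991]
force: [-0.6, -0.0, -0.7]
grip_width: 0.0374
finger_force: 31.5
```

```bash
cat >> route.py <<'E'
def carton(p,R):
    # carton frame relative to tool from grasp: near-end 22mm behind TCP along u
    Rg=tool(.148,th,np.pi); off=[Rg.inv().apply(Ro.from_euler('z',.148).apply([a,b,c])) for a in(-.022,.088) for b in(-.019,.019) for c in(-.041,.009)]
    return np.array([p+R.apply(o) for o in off])
E
python3 - <<'E'
from route import *
x0=bot.observe()['qpos']; T=lambda y:tool(y,th,np.pi)
pre=toW([-.13,-.07,.085])
for i in range(10):
    e,x=ik(pre,T(q[2]),np.array([1.34,.77,-.86,2.26,2.36,.43,-.3]),n=1) if i==0 else ik(pre,T(q[2]),n=1,seed=i)
    if sum(e)<1 and x[4]>1: print(x.round(2)); break
qg=x
for dq2,dq4,dq6 in((-.55,-.1,.2),(-.45,0,.25),(-.4,-.2,.2)):
    print(dq2,dq4,dq6)
    for f in np.linspace(0,1,13)[1:]:
        b=np.sin(np.pi*f); xx=x0+(qg-x0)*f; xx=xx+np.array([0,dq2,0,dq4,0,dq6,0])*b; p,R=fk(xx); c=carton(p,R)
        print(round(f,2),p.round(3),R.as_euler('xyz').round(2),'minz',c[:,2].min().round(3),'far',c[4:].mean(0).round(3),'maxx',c[:,0].max().round(3),xx.round(2)[[1,3,4,5]])
E
```

```text
[ 1.31  0.68 -0.82  2.35  2.25  0.39 -0.27]
-0.55 -0.1 0.2
0.08 [0.536 0.029 0.193] [-3.01  0.69 -3.  ] minz 0.147 far [0.625 0.034 0.192] maxx 0.631 [0.44 2.38 2.   0.61]
0.17 [ 0.568 -0.026  0.272] [-2.85  0.84 -2.97] minz 0.223 far [ 0.656 -0.028  0.285] maxx 0.665 [0.32 2.35 2.02 0.64]
0.25 [ 0.582 -0.079  0.345] [-2.67  0.95 -2.9 ] minz 0.295 far [ 0.667 -0.085  0.37 ] maxx 0.681 [0.21 2.33 2.04 0.67]
0.33 [ 0.582 -0.127  0.403] [-2.49  1.01 -2.82] minz 0.353 far [ 0.664 -0.137  0.437] maxx 0.68 [0.13 2.31 2.07 0.69]
0.42 [ 0.574 -0.172  0.439] [-2.34  1.04 -2.77] minz 0.39 far [ 0.654 -0.185  0.478] maxx 0.672 [0.09 2.29 2.09 0.69]
0.5 [ 0.563 -0.216  0.45 ] [-2.28  1.03 -2.77] minz 0.401 far [ 0.642 -0.232  0.489] maxx 0.66 [0.08 2.28 2.11 0.68]
0.58 [ 0.55  -0.259  0.434] [-2.31  1.   -2.84] minz 0.384 far [ 0.629 -0.28   0.47 ] maxx 0.647 [0.11 2.28 2.14 0.66]
0.67 [ 0.533 -0.3    0.392] [-2.41  0.94 -2.97] minz 0.342 far [ 0.613 -0.325  0.422] maxx 0.629 [0.17 2.29 2.16 0.62]
0.75 [ 0.508 -0.334  0.328] [-2.57  0.86 -3.12] minz 0.277 far [ 0.59  -0.363  0.348] maxx 0.604 [0
[... 2538 characters left out ...]
7 -0.28   0.404] [-2.5   1.03 -3.02] minz 0.354 far [ 0.676 -0.306  0.438] maxx 0.693 [0.25 2.18 2.14 0.66]
0.67 [ 0.572 -0.321  0.364] [-2.57  0.96 -3.11] minz 0.314 far [ 0.652 -0.349  0.392] maxx 0.668 [0.3  2.2  2.16 0.62]
0.75 [ 0.539 -0.35   0.303] [-2.69  0.88  3.06] minz 0.253 far [ 0.62  -0.382  0.322] maxx 0.634 [0.37 2.23 2.18 0.58]
0.83 [ 0.496 -0.363  0.23 ] [-2.83  0.77  2.94] minz 0.181 far [ 0.578 -0.398  0.237] maxx 0.59 [0.47 2.26 2.2  0.52]
0.92 [ 0.446 -0.356  0.153] [-2.98  0.65  2.84] minz 0.108 far [ 0.529 -0.391  0.149] maxx 0.538 [0.57 2.3  2.23 0.46]
1.0 [ 0.394 -0.33   0.085] [-3.14  0.52  2.76] minz 0.044 far [ 0.475 -0.362  0.069] maxx 0.482 [0.68 2.35 2.25 0.39]
```

```bash
python3 - <<'E'
from route import *
x0=bot.observe()['qpos']
for P in([.395,0,.18],[.395,0,.22],[.42,0,.28],[.44,0,.28]):
  for T in(25,35,45,55):
    for y in(0,):
      R=tool(y,np.radians(T),np.pi); o=[]
      for st in([.6,.5,-.9,2.35,2.1,.6,-.5],[.2,.5,-.4,2.35,2.6,.6,-.9],[.9,.6,-1.2,2.35,1.6,.8,0],[.6,0,-.9,2.35,2.5,.6,-1]):
        e,x=ik(np.array(P),R,np.array(st),n=1)
        if sum(e)<1: o.append(x.round(2).tolist())
      print(P,T,'minz',carton(np.array(P),R)[:,2].min().round(3),'maxx',carton(np.array(P),R)[:,0].max().round(3)); [print('    ',z) for z in o[:2]]
E
```

```text
[0.395, 0, 0.18] 25 minz 0.131 maxx 0.483
[0.395, 0, 0.18] 35 minz 0.137 maxx 0.486
[0.395, 0, 0.18] 45 minz 0.135 maxx 0.491
[0.395, 0, 0.18] 55 minz 0.134 maxx 0.492
[0.395, 0, 0.22] 25 minz 0.171 maxx 0.483
[0.395, 0, 0.22] 35 minz 0.177 maxx 0.486
[0.395, 0, 0.22] 45 minz 0.175 maxx 0.491
[0.395, 0, 0.22] 55 minz 0.174 maxx 0.492
[0.42, 0, 0.28] 25 minz 0.231 maxx 0.508
     [0.09, -0.03, -0.28, 2.36, 0.19, 0.39, 1.21]
     [-0.13, -0.04, -0.08, 2.37, 0.22, 0.4, 1.18]
[0.42, 0, 0.28] 35 minz 0.237 maxx 0.511
[0.42, 0, 0.28] 45 minz 0.235 maxx 0.516
[0.42, 0, 0.28] 55 minz 0.234 maxx 0.517
[0.44, 0, 0.28] 25 minz 0.231 maxx 0.528
     [0.09, 0.0, -0.28, 2.32, 0.21, 0.4, 1.2]
     [-0.03, -0.0, -0.16, 2.33, 0.21, 0.4, 1.2]
[0.44, 0, 0.28] 35 minz 0.237 maxx 0.531
     [1.33, 0.01, -1.5, 2.41, 0.72, 0.16, 0.73]
     [0.58, -0.02, -0.78, 2.43, 0.7, 0.16, 0.71]
[0.44, 0, 0.28] 45 minz 0.235 maxx 0.536
[0.44, 0, 0.28] 55 minz 0.234 maxx 0.537
```

```bash
python3 - <<'E'
from route import *
x0=bot.observe()['qpos']; T=lambda y,t=30:tool(y,np.radians(t),np.pi); yw=q[2]
xc=np.array([.45,-.09,-.62,2.37,.07,.32,1.35])
def f2(x,W,show=True):
    import io,contextlib
    p,R1=fk(x)
    out=[]
    for p2,R2 in W:
        rv=(R1.inv()*R2).as_rotvec()
        for f in np.linspace(0,1,6)[1:]:
            for _ in range(2): x=loc(p+(p2-p)*f,R1*Ro.from_rotvec(rv*f),x)
        e=fk(x); out.append((round(np.linalg.norm(e[0]-p2)*1000,1),x.round(2).tolist())); p,R1=p2,R2
    return out
for y1 in(-.7,-.5,-.2,.1,.3):
  for t in(15,22,30):
    for zz in(.28,):
      o=f2(xc,[(np.array([.41,-.12,.30]),T((y1+.0)/2,t)),(toW([-.14,-.07,zz]),T(y1,t)),(toW([-.14,-.07,.18]),T(y1,30)),(toW([-.13,-.07,.10]),T((yw+y1)/2)),(toW([-.12,-.07,.085]),T(yw)),(toW([-.02,-.07,.075]),T(yw))])
      print(y1,t,[a for a,_ in o],o[1][1][2:],o[2][1][2:],o[5][1])
E
```

```text
-0.7 15 [np.float64(0.0), np.float64(0.0), np.float64(0.0), np.float64(0.0), np.float64(0.0), np.float64(0.0)] [-0.27, 2.06, 0.15, 0.65, 1.31] [-0.52, 2.36, 1.7, 0.25, -0.25] [1.0, 0.7, -0.52, 2.11, 2.16, 0.23, -0.27]
-0.7 22 [np.float64(0.0), np.float64(0.0), np.float64(0.0), np.float64(0.0), np.float64(0.0), np.float64(0.0)] [-0.28, 2.15, 0.22, 0.49, 1.23] [-0.49, 2.36, 1.71, 0.24, -0.26] [0.99, 0.7, -0.51, 2.12, 2.18, 0.22, -0.29]
-0.7 30 [np.float64(0.0), np.float64(0.0), np.float64(0.0), np.float64(0.0), np.float64(0.0), np.float64(0.0)] [-0.34, 2.26, 0.43, 0.3, 1.01] [-0.43, 2.36, 1.74, 0.22, -0.29] [0.97, 0.7, -0.49, 2.12, 2.23, 0.21, -0.34]
-0.5 15 [np.float64(0.0), np.float64(0.0), np.float64(0.0), np.float64(0.0), np.float64(0.0), np.float64(0.0)] [-0.26, 2.06, 0.04, 0.65, 1.62] [-0.84, 2.34, 1.62, 0.24, 0.12] [1.2, 0.79, -0.81, 2.1, 1.89, 0.4, 0.09]
-0.5 22 [np.float64(0.0), np.float64(0.0), np.float64(0.0), np.float64(0.0), np.float64(0.0), np.float64(0.0)] [-0.25, 2.15, -0.0, 0.48, 1.67] [-0.84, 2.34, 1.62, 0.24, 0.12] [1.2, 0.79, -0.81, 2.1, 1.89, 0.4, 0.09]
-0.5 30 [np
[... 1469 characters left out ...]
26, 2.48] [1.39, 0.96, -1.12, 2.1, 1.8, 0.66, 0.3]
0.3 15 [np.float64(0.0), np.float64(0.0), np.float64(0.0), np.float64(0.0), np.float64(0.0), np.float64(0.0)] [-0.7, 1.95, -0.02, 0.8, 2.52] [-1.04, 2.13, 0.15, 0.4, 2.52] [1.4, 0.98, -1.14, 2.1, 1.8, 0.68, 0.32]
0.3 22 [np.float64(0.0), np.float64(0.0), np.float64(0.0), np.float64(0.0), np.float64(0.0), np.float64(0.0)] [-1.02, 1.99, 0.01, 0.72, 2.52] [-1.04, 2.13, 0.15, 0.4, 2.52] [1.4, 0.98, -1.14, 2.1, 1.8, 0.68, 0.32]
0.3 30 [np.float64(0.0), np.float64(41.6), np.float64(97.3), np.float64(163.6), np.float64(179.2), np.float64(236.9)] [1.42, 2.26, 0.04, 0.48, 2.45] [1.42, 2.43, 0.51, 0.28, 1.94] [-1.1, -0.3, 1.42, 2.43, 1.26, 0.41, 0.46]
```

```bash
cat >> route.py <<'E'
def rr(W,ns):
    s=bot.observe(); p0,R0=s['position'],Ro.from_euler('xyz',s['tool_rot']); p,R1=p0,R0; x=s['qpos']
    for (p2,R2),n in zip(W,ns):
        p2=np.array(p2); rv=(R1.inv()*R2).as_rotvec()
        for f in np.linspace(0,1,n+1)[1:]:
            a,Ra=p+(p2-p)*f,R1*Ro.from_rotvec(rv*f); xo=x
            for _ in range(2): x=loc(a,Ra,x)
            print(rel(a,Ra,p0,R0).tolist(),'e',round(np.linalg.norm(fk(x)[0]-a)*1000,1),x.round(2),'dq',np.abs(x-xo).max().round(2))
        p,R1=p2,R2
T=lambda y,t=30:tool(y,np.radians(t),np.pi); yw=q[2]
E
python3 - <<'E'
from route import *
rr([([.45,.085,.19],T(.148)),([.42,.07,.31],T(.12)),([.415,-.02,.31],T(-.1)),([.405,-.13,.30],T(-.35))],[3,6,3,3])
E
```

```text
[-0.01, 0.01, -0.13, -0.0, -0.0, 0.0] e 0.0 [ 0.34  0.48 -0.88  2.43  1.89  0.51 -0.45] dq 0.09
[-0.02, 0.02, -0.26, -0.0, -0.0, 0.0] e 0.0 [ 0.49  0.46 -1.06  2.43  1.73  0.54 -0.3 ] dq 0.19
[-0.03, 0.03, -0.39, -0.0, -0.0, 0.0] e 0.0 [ 0.63  0.43 -1.24  2.43  1.58  0.56 -0.16] dq 0.17
[-0.05, 0.02, -0.49, -0.0, -0.0, 0.0] e 0.0 [ 0.69  0.36 -1.27  2.42  1.45  0.5  -0.05] dq 0.13
[-0.08, 0.01, -0.59, 0.0, -0.0, 0.01] e 0.0 [ 0.79  0.29 -1.34  2.41  1.3   0.46  0.09] dq 0.15
[-0.11, -0.0, -0.69, 0.0, -0.0, 0.01] e 0.0 [ 0.94  0.24 -1.46  2.39  1.14  0.44  0.26] dq 0.16
[-0.14, -0.01, -0.79, 0.0, -0.0, 0.01] e 0.0 [ 1.07  0.12 -1.5   2.37  0.82  0.35  0.58] dq 0.32
[-0.16, -0.02, -0.89, 0.0, -0.0, 0.01] e 0.0 [ 0.88 -0.05 -1.2   2.35  0.21  0.3   1.18] dq 0.61
[-0.19, -0.03, -0.99, 0.01, -0.0, 0.02] e 0.0 [ 0.74 -0.12 -1.02  2.34 -0.02  0.35  1.41] dq 0.23
[-0.16, -0.17, -1.01, 0.03, -0.0, 0.06] e 0.0 [ 0.76 -0.13 -0.97  2.35 -0.04  0.35  1.41] dq 0.05
[-0.14, -0.32, -1.02, 0.05, 0.0, 0.1] e 0.0 [ 0.79 -0.14 -0.94  2.35 -0.04  0.35  1.41] dq 0.04
[-0.11, -0.47, -1.04, 0.08, 0.0, 0.14] e 0.0 [ 0.83 -0.14 -0.91  2.36 -0.03  0.35  1.39] dq 0.04
[-0.06, -0.65, -1.04, 0.1, 0.0, 0.18] e 0.0 [ 0.89 -0.13 -0.89  2.36  0.01  0.34  1.36] dq 0.06
[-0.02, -0.83, -1.05, 0.13, 0.0, 0.23] e 0.0 [ 0.95 -0.11 -0.87  2.36  0.06  0.33  1.31] dq 0.06
[0.03, -1.01, -1.06, 0.16, 0.0, 0.28] e 0.0 [ 1.02 -0.08 -0.87  2.36  0.14  0.33  1.24] dq 0.08
```

```bash
python3 - <<'E'
from route import *
rr([([.468,.085,.20],T(.148)),([.44,.085,.26],T(.148)),([.425,.08,.31],T(.12))],[3,3,6])
E
```

```text
[-0.04, 0.0, -0.13, -0.0, -0.0, 0.0] e 0.0 [ 0.34  0.48 -0.86  2.41  1.86  0.49 -0.42] dq 0.11
[-0.09, 0.01, -0.26, -0.0, -0.0, 0.0] e 0.0 [ 0.34  0.38 -0.85  2.4   1.72  0.41 -0.3 ] dq 0.14
[-0.13, 0.01, -0.39, -0.0, -0.0, 0.0] e 0.0 [ 0.36  0.29 -0.85  2.39  1.51  0.35 -0.1 ] dq 0.21
[-0.14, 0.02, -0.5, -0.0, -0.0, 0.0] e 0.0 [ 0.4   0.23 -0.88  2.39  1.31  0.32  0.08] dq 0.2
[-0.15, 0.03, -0.61, -0.0, -0.0, 0.0] e 0.0 [ 0.48  0.16 -0.95  2.38  1.08  0.31  0.3 ] dq 0.23
[-0.16, 0.03, -0.72, -0.0, -0.0, 0.0] e 0.0 [ 0.6   0.1  -1.04  2.37  0.82  0.3   0.56] dq 0.26
[-0.17, 0.03, -0.76, -0.0, -0.0, 0.0] e 0.0 [ 0.65  0.07 -1.08  2.36  0.71  0.3   0.67] dq 0.12
[-0.18, 0.03, -0.81, 0.0, -0.0, 0.01] e 0.0 [ 0.69  0.04 -1.1   2.36  0.58  0.31  0.8 ] dq 0.13
[-0.19, 0.03, -0.85, 0.0, -0.0, 0.01] e 0.0 [ 0.7   0.   -1.09  2.35  0.44  0.31  0.93] dq 0.14
[-0.2, 0.02, -0.89, 0.0, -0.0, 0.01] e 0.0 [ 0.69 -0.03 -1.06  2.34  0.31  0.32  1.06] dq 0.13
[-0.21, 0.02, -0.93, 0.0, -0.0, 0.01] e 0.0 [ 0.67 -0.06 -1.02  2.33  0.2   0.34  1.16] dq 0.11
[-0.22, 0.02, -0.98, 0.01, -0.0, 0.02] e 0.0 [ 0.63 -0.09 -0.97  2.33  0.12  0.36  1.24] dq 0.08
```

```bash
python3 -m inch '[[-0.04,0,-0.13,0,0,0,0.3],[-0.09,0.01,-0.26,0,0,0,0.3],[-0.13,0.01,-0.39,0,0,0,0.3],[-0.14,0.02,-0.5,0,0,0,0.3],[-0.15,0.03,-0.61,0,0,0,0.3],[-0.16,0.03,-0.72,0,0,0,0.3],[-0.17,0.03,-0.76,0,0,0,0.3],[-0.18,0.03,-0.81,0,0,0.01,0.3],[-0.19,0.03,-0.85,0,0,0.01,0.3],[-0.2,0.02,-0.89,0,0,0.01,0.3],[-0.21,0.02,-0.93,0,0,0.01,0.3],[-0.22,0.02,-0.98,0.01,0,0.02,0.3],[-0.22,0.02,-0.98,0.01,0,0.02,0.3]]'
python3 - <<'E'
from route import *
rec(); s=bot.observe(); print(s['qpos'].round(2))
rr([([.42,0,.31],T(-.15)),([.415,-.13,.30],T(-.45)),([.405,-.22,.29],T(-.65))],[3,4,3])
E
```

```text
clock: 10.55
position: [0.4251, 0.0805, 0.3103]
tool_rot: [-3.139, 0.522, -3.027]
force: [0.6, -0.2, -1.2]
grip_width: 0.0374
finger_force: 31.5
[ 0.59 -0.09 -0.93  2.32  0.16  0.37  1.19]
[0.02, -0.13, -0.01, 0.03, -0.0, 0.05] e 0.0 [ 0.63 -0.1  -0.92  2.33  0.17  0.37  1.14] dq 0.05
[0.04, -0.26, -0.02, 0.06, -0.0, 0.1] e 0.0 [ 0.67 -0.11 -0.92  2.34  0.2   0.38  1.08] dq 0.06
[0.06, -0.4, -0.03, 0.08, -0.0, 0.15] e 0.0 [ 0.72 -0.12 -0.91  2.35  0.23  0.38  1.02] dq 0.06
[0.09, -0.56, -0.03, 0.11, -0.0, 0.19] e 0.0 [ 0.77 -0.11 -0.89  2.35  0.26  0.38  0.99] dq 0.05
[0.12, -0.72, -0.04, 0.13, -0.0, 0.23] e 0.0 [ 0.82 -0.1  -0.87  2.35  0.3   0.38  0.95] dq 0.05
[0.15, -0.88, -0.04, 0.15, -0.0, 0.27] e 0.0 [ 0.86 -0.08 -0.85  2.35  0.36  0.38  0.89] dq 0.06
[0.17, -1.04, -0.04, 0.18, -0.0, 0.31] e 0.0 [ 0.9  -0.05 -0.83  2.34  0.43  0.38  0.82] dq 0.07
[0.21, -1.19, -0.04, 0.2, -0.0, 0.35] e 0.0 [ 0.93 -0.03 -0.81  2.33  0.49  0.38  0.76] dq 0.06
[0.25, -1.33, -0.04, 0.22, -0.0, 0.38] e 0.0 [ 0.96  0.   -0.78  2.32  0.56  0.38  0.69] dq 0.07
[0.29, -1.48, -0.04, 0.24, -0.0, 0.42] e 0.0 [ 0.98  0.03 -0.75  2.31  0.62  0.39  0.63] dq 0.07
```

```bash
python3 -m inch '[[0.02,-0.13,-0.01,0.03,0,0.05,0.3],[0.04,-0.26,-0.02,0.06,0,0.1,0.3],[0.06,-0.4,-0.03,0.08,0,0.15,0.3],[0.09,-0.56,-0.03,0.11,0,0.19,0.3],[0.12,-0.72,-0.04,0.13,0,0.23,0.3],[0.15,-0.88,-0.04,0.15,0,0.27,0.3],[0.17,-1,-0.04,0.18,0,0.31,0.3],[0.17,-1,-0.04,0.18,0,0.31,0.3]]'
python3 - <<'E'
from route import *
rec(); s=bot.observe(); print(s['qpos'].round(2))
rr([([.405,-.22,.29],T(-.65)),(toW([-.145,-.07,.25]),T(-.7)),(toW([-.14,-.07,.17]),T(-.7)),(toW([-.135,-.07,.095]),T(-.55))],[2,3,5,4])
E
```

```text
clock: 11.55
position: [0.4141, -0.1232, 0.2999]
tool_rot: [-3.139, 0.522, 2.691]
force: [0.3, -0.1, -0.3]
grip_width: 0.0376
finger_force: 31.4
[ 0.91 -0.06 -0.86  2.34  0.44  0.39  0.79]
[-0.06, -0.23, 0.06, 0.03, -0.0, 0.05] e 0.0 [ 0.96 -0.01 -0.82  2.33  0.53  0.39  0.71] dq 0.09
[-0.12, -0.46, 0.13, 0.06, -0.0, 0.11] e 0.0 [ 0.99  0.03 -0.76  2.31  0.62  0.39  0.63] dq 0.09
[-0.12, -0.63, 0.21, 0.07, -0.0, 0.12] e 0.0 [ 1.03  0.08 -0.71  2.31  0.68  0.35  0.63] dq 0.06
[-0.12, -0.8, 0.28, 0.07, -0.0, 0.13] e 0.0 [ 1.06  0.12 -0.66  2.31  0.75  0.3   0.64] dq 0.07
[-0.12, -0.98, 0.36, 0.08, -0.0, 0.14] e 0.0 [ 1.09  0.17 -0.61  2.29  0.81  0.26  0.64] dq 0.06
[-0.09, -0.98, 0.43, 0.08, -0.0, 0.14] e 0.0 [ 1.01  0.2  -0.53  2.31  0.97  0.23  0.48] dq 0.16
[-0.05, -0.98, 0.5, 0.08, -0.0, 0.14] e 0.0 [ 0.94  0.23 -0.46  2.33  1.18  0.21  0.27] dq 0.2
[-0.01, -0.98, 0.58, 0.08, -0.0, 0.14] e 0.0 [ 0.93  0.27 -0.46  2.35  1.42  0.21  0.03] dq 0.25
[0.02, -0.98, 0.65, 0.08, -0.0, 0.14] e 0.0 [ 0.98  0.31 -0.52  2.36  1.64  0.24 -0.18] dq 0.21
[0.06, -0.98, 0.72, 0.08, -0.0, 0.14] e 0.0 [ 1.03  0.37 -0.59  2.36  1.78  0.29 -0.32] dq 0.15
[0.1, -0.97, 0.8, 0.07, -0.0, 0.12] e 0.0 [ 1.09  0.43 -0.66  2.37  1.93  0.33 -0.41] dq 0.15
[0.14, -0.97, 0.89, 0.05, -0.0, 0.1] e 0.0 [ 1.14  0.5  -0.71  2.38  2.05  0.38 -0.45] dq 0.11
[0.18, -0.97, 0.97, 0.04, -0.0, 0.08] e 0.0 [ 1.17  0.56 -0.74  2.38  2.14  0.42 -0.48] dq 0.09
[0.22, -0.97, 1.06, 0.03, -0.0, 0.05] e 0.0 [ 1.2   0.62 -0.76  2.38  2.21  0.45 -0.48] dq 0.08
```

```bash
python3 -m inch '[[-0.06,-0.23,0.06,0.03,0,0.05,0.3],[-0.12,-0.46,0.13,0.06,0,0.11,0.3],[-0.12,-0.63,0.21,0.07,0,0.12,0.3],[-0.12,-0.8,0.28,0.07,0,0.13,0.3],[-0.12,-0.98,0.36,0.08,0,0.14,0.3],[-0.09,-0.98,0.43,0.08,0,0.14,0.3],[-0.05,-0.98,0.5,0.08,0,0.14,0.3],[-0.01,-0.98,0.58,0.08,0,0.14,0.3],[0.02,-0.98,0.65,0.08,0,0.14,0.3],[0.06,-0.98,0.72,0.08,0,0.14,0.3],[0.06,-0.98,0.72,0.08,0,0.14,0.3]]'
python3 - <<'E'
from route import *
rec(); s=bot.observe(); print(s['qpos'].round(2))
# carton yaw is tool yaw; z: underside = TCP-.041
rr([(toW([-.135,-.072,.095]),T(-.55)),(toW([-.12,-.072,.080]),T(yw)),(toW([-.04,-.072,.078]),T(yw))],[4,3,3])
E
```

```text
clock: 12.92
position: [0.3841, -0.3249, 0.1694]
tool_rot: [-3.139, 0.521, 2.441]
force: [-0.5, -0.6, -0.9]
grip_width: 0.0373
finger_force: 31.4
[ 0.93  0.35 -0.48  2.37  1.84  0.26 -0.39]
[0.04, -0.0, 0.08, -0.01, -0.0, -0.02] e 0.0 [ 1.01  0.41 -0.56  2.38  1.99  0.3  -0.47] dq 0.15
[0.08, -0.0, 0.17, -0.02, -0.0, -0.04] e 0.0 [ 1.08  0.48 -0.63  2.38  2.1   0.35 -0.52] dq 0.12
[0.12, -0.0, 0.25, -0.04, -0.0, -0.06] e 0.0 [ 1.12  0.54 -0.67  2.38  2.2   0.39 -0.54] dq 0.09
[0.16, -0.0, 0.34, -0.05, -0.0, -0.08] e 0.0 [ 1.16  0.61 -0.7   2.38  2.28  0.42 -0.55] dq 0.08
[0.15, 0.0, 0.37, -0.07, -0.0, -0.11] e 0.0 [ 1.18  0.62 -0.69  2.37  2.32  0.4  -0.52] dq 0.05
[0.14, 0.01, 0.41, -0.09, -0.0, -0.15] e 0.0 [ 1.19  0.64 -0.69  2.35  2.36  0.37 -0.48] dq 0.04
[0.13, 0.02, 0.44, -0.1, -0.0, -0.18] e 0.0 [ 1.2   0.66 -0.69  2.33  2.4   0.34 -0.45] dq 0.04
[0.03, 0.06, 0.5, -0.1, -0.0, -0.18] e 0.0 [ 1.14  0.67 -0.64  2.28  2.36  0.3  -0.43] dq 0.06
[-0.08, 0.1, 0.57, -0.1, -0.0, -0.18] e 0.0 [ 1.08  0.67 -0.58  2.22  2.32  0.27 -0.4 ] dq 0.06
[-0.19, 0.15, 0.64, -0.1, -0.0, -0.18] e 0.0 [ 1.01  0.68 -0.52  2.16  2.28  0.23 -0.38] dq 0.07
```

```bash
python3 -m inch '[[0.04,0,0.08,-0.01,0,-0.02,0.3],[0.08,0,0.17,-0.02,0,-0.04,0.3],[0.12,0,0.25,-0.04,0,-0.06,0.3],[0.16,0,0.34,-0.05,0,-0.08,0.3],[0.15,0,0.37,-0.07,0,-0.11,0.3],[0.14,0.01,0.41,-0.09,0,-0.15,0.3],[0.13,0.02,0.44,-0.1,0,-0.18,0.3],[0.03,0.06,0.5,-0.1,0,-0.18,0.3],[-0.08,0.1,0.57,-0.1,0,-0.18,0.3],[-0.08,0.1,0.57,-0.1,0,-0.18,0.3],[-0.08,0.1,0.57,-0.1,0,-0.18,0.3]]'
python3 - <<'E'
from route import *
rec(); s=bot.observe(); print(s['qpos'].round(2),'stand',toS(s['position']))
d=save('scene','s2'); d=save('top','t2')
a=cv2.imread('pics/t2.png')[150:280,300:480]; b=cv2.imread('pics/s2.png')[60:240,240:400]
o=np.zeros((600,800,3),np.uint8); a=cv2.resize(a,(400,289),interpolation=cv2.INTER_CUBIC); b=cv2.resize(b,(400,450),interpolation=cv2.INTER_CUBIC); o[:289,:400]=a;o[:450,400:]=b
cv2.imwrite('pics/ts2.png',o)
rr([(toW([-.028,-.0725,.078]),T(yw)),(toW([-.02,-.0735,.068]),T(yw)),(toW([-.018,-.075,.0635]),T(yw))],[3,2,1])
E
```

```text
clock: 14.3
position: [0.4511, -0.356, 0.08]
tool_rot: [-3.132, 0.522, 2.767]
force: [-0.1, 0.2, -0.9]
grip_width: 0.0376
finger_force: 31.4
[ 1.06  0.67 -0.56  2.22  2.35  0.26 -0.43] stand [-0.06689176 -0.07310001  0.07998883]
[-0.05, 0.0, 0.04, -0.0, -0.0, 0.0] e 0.0 [ 1.03  0.67 -0.53  2.19  2.33  0.24 -0.42] dq 0.03
[-0.11, 0.0, 0.07, -0.0, -0.0, 0.0] e 0.0 [ 1.    0.68 -0.5   2.16  2.31  0.22 -0.41] dq 0.03
[-0.16, 0.0, 0.11, -0.0, -0.0, 0.0] e 0.0 [ 0.97  0.68 -0.48  2.13  2.29  0.2  -0.4 ] dq 0.03
[-0.17, 0.0, 0.14, -0.0, -0.0, 0.0] e 0.0 [ 0.97  0.7  -0.48  2.12  2.29  0.21 -0.4 ] dq 0.01
[-0.17, -0.0, 0.17, -0.0, -0.0, 0.0] e 0.0 [ 0.97  0.71 -0.48  2.11  2.3   0.21 -0.4 ] dq 0.01
[-0.17, -0.01, 0.19, -0.0, -0.0, 0.0] e 0.0 [ 0.97  0.72 -0.48  2.11  2.3   0.22 -0.4 ] dq 0.01
```

View pics/ts2.png

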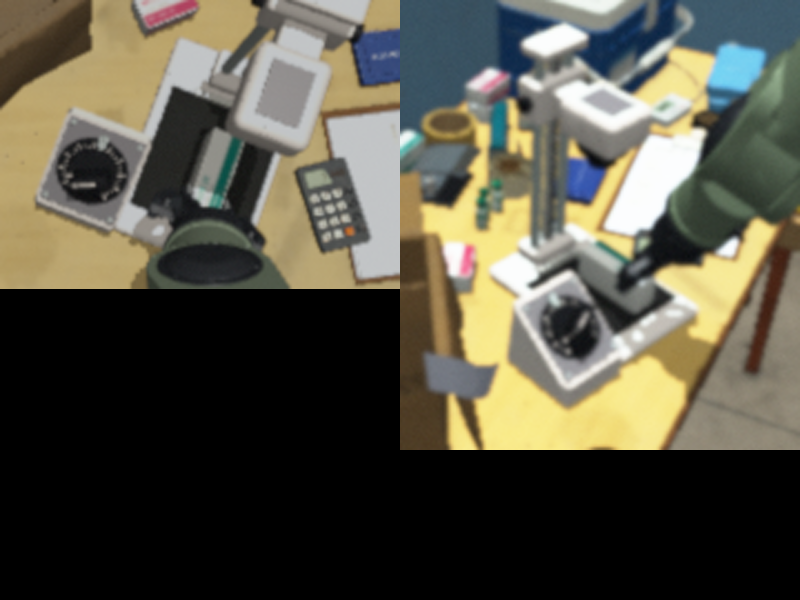

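The carton hangs level between the fingers with its far end under the head, clear of the column. Next: lower it, push it home, release.

```bash
python3 - <<'E'
from route import *
rr([(toW([-.03,-.0735,.078]),T(yw)),(toW([-.025,-.0735,.068]),T(yw)),(toW([-.015,-.0735,.067]),T(yw)),(toW([-.012,-.078,.067]),T(yw)),(toW([-.012,-.078,.062]),T(yw))],[1]*5)
E
```

```text
[-0.16, -0.0, 0.1, -0.0, -0.0, 0.0] e 0.0 [ 0.98  0.68 -0.48  2.14  2.3   0.2  -0.41] dq 0.09
[-0.15, -0.0, 0.16, -0.0, -0.0, 0.0] e 0.0 [ 0.98  0.71 -0.49  2.13  2.31  0.22 -0.41] dq 0.03
[-0.19, -0.0, 0.19, -0.0, -0.0, 0.0] e 0.0 [ 0.96  0.71 -0.47  2.1   2.29  0.21 -0.4 ] dq 0.02
[-0.21, -0.02, 0.19, -0.0, -0.0, 0.0] e 0.0 [ 0.96  0.71 -0.46  2.09  2.29  0.19 -0.4 ] dq 0.01
[-0.19, -0.02, 0.22, -0.0, -0.0, 0.0] e 0.0 [ 0.96  0.73 -0.47  2.09  2.3   0.21 -0.4 ] dq 0.01
```

```bash
python3 -m inch '[[-0.06,0,0.04,0,0,0,0.3],[-0.11,0,0.07,0,0,0,0.3],[-0.16,0,0.1,0,0,0,0.3],[-0.15,0,0.16,0,0,0,0.3],[-0.15,0,0.16,0,0,0,0.3],[-0.15,0,0.16,0,0,0,0.3]]'
python3 -m inch '[[-0.02,0,0.015,0,0,0,0.3],[-0.04,0,0.025,0,0,0,0.3],[-0.04,0,0.025,0,0,0,0.3]]'
python3 -c "
from k import *
s=bot.observe();print(toS(s['position']),Rs.inv().apply(s['force']),s['tool_rot'])"
```

```text
clock: 15.15
position: [0.49, -0.3718, 0.0668]
tool_rot: [-3.134, 0.522, 2.765]
force: [0.4, -0.2, -1.1]
grip_width: 0.0373
finger_force: 31.4
clock: 15.52
position: [0.497, -0.3743, 0.0659]
tool_rot: [-3.134, 0.519, 2.765]
force: [-23.0, 9.3, 10.2]
grip_width: 0.0376
finger_force: 34.0
[-0.0174405  -0.07304815  0.06587013] [-24.77034273   0.09796308  10.15914828] [-3.13439666  0.51882374  2.76543265]
```

```bash
python3 -m inch '[[0.006,-0.01,-0.003,0,0,0,0.3],[0.006,-0.02,-0.003,0,0,0,0.3],[0.006,-0.02,-0.003,0,0,0,0.3]]'
python3 -c "
from k import *
s=bot.observe();print(toS(s['position']),Rs.inv().apply(s['force']),s['tool_rot'])"
```

```text
clock: 15.9
position: [0.4962, -0.3767, 0.0663]
tool_rot: [-3.136, 0.521, 2.767]
force: [-7.3, 9.5, 2.9]
grip_width: 0.0374
finger_force: 32.3
[-0.01735088 -0.07557301  0.06634484] [-10.269989     6.14059689   2.93704001] [-3.13594733  0.5207027   2.76703667]
```

```bash
python3 -m inch '[[0.006,0,0.01,0,0,0,0.3],[0.008,0,0.013,0,0,0,0.3],[0.008,0.004,0.013,0,0,0,0.6],[0.008,0.004,0.013,0,0,0,0.65],[0.008,0.004,0.013,0,0,0,0.65],[0.008,0.004,0.013,0,0,0,0.65],[0.008,0.004,0.013,0,0,0,0.65]]'
python3 - <<'E'
from route import *
s=bot.observe();print(toS(s['position']),s['qpos'].round(2),s['force'])
rr([(toW([-.05,-.0745,.085]),T(yw)),(toW([-.12,-.0745,.12]),T(yw))],[2,4])
E
```

```text
clock: 16.77
position: [0.4967, -0.378, 0.0637]
tool_rot: [-3.133, 0.523, 2.766]
force: [0.1, -0.5, 0.2]
grip_width: 0.0552
finger_force: 0.0
[-0.01639117 -0.07661626  0.06374107] [ 0.97  0.72 -0.48  2.11  2.28  0.22 -0.37] [ 0.05329654 -0.50109418  0.16552924]
[0.05, 0.0, -0.09, -0.0, -0.0, 0.0] e 0.0 [ 1.    0.69 -0.5   2.14  2.29  0.22 -0.38] dq 0.04
[0.09, 0.01, -0.18, -0.0, -0.0, 0.0] e 0.0 [ 1.03  0.66 -0.52  2.18  2.3   0.22 -0.39] dq 0.04
[0.15, 0.01, -0.26, -0.0, -0.0, 0.0] e 0.0 [ 1.06  0.63 -0.55  2.22  2.31  0.22 -0.4 ] dq 0.04
[0.2, 0.01, -0.34, -0.0, -0.0, 0.0] e 0.0 [ 1.1   0.6  -0.57  2.25  2.32  0.22 -0.41] dq 0.04
[0.25, 0.01, -0.42, -0.0, -0.0, 0.0] e 0.0 [ 1.13  0.57 -0.6   2.29  2.33  0.21 -0.42] dq 0.04
[0.31, 0.01, -0.5, -0.0, -0.0, 0.0] e 0.0 [ 1.17  0.54 -0.62  2.32  2.34  0.21 -0.43] dq 0.04
```

```bash
python3 -m inch '[[0.05,0,-0.09,0,0,0,0.65],[0.09,0.01,-0.18,0,0,0,0.65],[0.15,0.01,-0.26,0,0,0,0.65],[0.2,0.01,-0.34,0,0,0,0.65],[0.25,0.01,-0.42,0,0,0,0.65],[0.31,0.01,-0.5,0,0,0,0.65],[0.31,0.01,-0.5,0,0,0,0.65]]'
python3 - <<'E'
from route import *
rec(); d=save('wrist','w4'); s=bot.observe(); print(s['qpos'].round(2))
U,V=np.meshgrid(np.arange(560),np.arange(420)); P=pts(d,U,V,True); L=toS(P.reshape(-1,3)).reshape(P.shape)*1000
x,y,z=L[...,0],L[...,1],L[...,2]
m=(z>66)&(z<80)&(x>-60)&(x<90)&(y>-110)&(y<-40)
if m.sum()>50: print('top',m.sum(),cv2.minAreaRect(L[m][:,:2].astype(np.float32)),np.median(z[m]))
f=(z>30)&(z<66)&(x>-60)&(x<-20)&(y>-105)&(y<-50); print('front face',f.sum(),np.percentile(x[f],[5,50,95]),np.percentile(y[f],[1,99]) if f.any() else 0)
cv2.imwrite('pics/w4b.png',cv2.rotate(cv2.imread('pics/w4.png'),cv2.ROTATE_180))
E
```

```text
clock: 17.65
position: [0.4002, -0.3374, 0.1201]
tool_rot: [-3.132, 0.523, 2.766]
force: [1.0, 0.1, 0.4]
grip_width: 0.0555
finger_force: 0.0
[ 1.17  0.54 -0.62  2.32  2.34  0.22 -0.42]
top 2646 ((15.841876983642578, -76.04603576660156), (111.88583374023438, 38.7260856628418), 0.5500969290733337) 71.81315130962125
front face 1900 [-39.45204863 -38.51333478 -37.26356018] [-100.25546043  -57.54425301]
```

View pics/w4b.png

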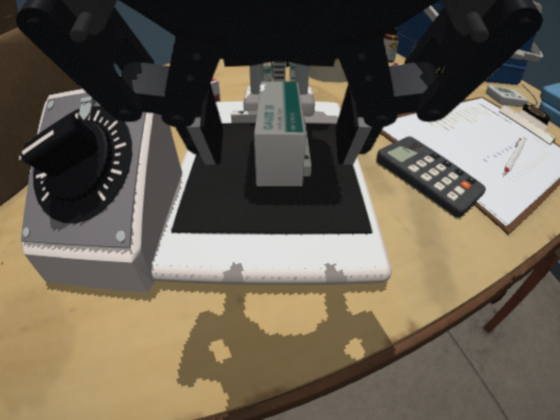

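The carton lies flat in the corner: centre (15.8, −76.0), top 71.8 mm, 0.5° off square. Now the knob.

```bash
cat > knob.py <<'E'
from route import *
n35=np.array([-np.sin(np.radians(35)),0,np.cos(np.radians(35))]); e1=np.array([np.cos(np.radians(35)),0,np.sin(np.radians(35))]); e2=np.array([0,1,0])
def knob(nm,fish=True):
    d=load(nm); U,V=np.meshgrid(np.arange(560),np.arange(420)); P=pts(d,U,V,fish); L=toS(P.reshape(-1,3)).reshape(P.shape)
    C=foot; h=(L-C)@n35;a=(L-C)@e1;b=(L-C)@e2
    ins=(abs(a)<.065)&(abs(b)<.055)
    face=ins&(abs(h)<.008)&((abs(a)>.05)|(abs(b)>.05)); print(nm,'face h',np.median(h[face])*1000)
    m=ins&(h>.037)&(h<.05)&(abs(a)<.04)&(abs(b)<.04)
    r=cv2.minAreaRect(np.c_[a[m],b[m]].astype(np.float32)*1000); print(' bar',np.round(r[0],1),np.round(r[1],1),r[2],m.sum(),'h',np.median(h[m])*1000)
    c=d['img'].astype(int); w=ins&(h>-.004)&(h<.012)&(c.min(2)>130)&(np.hypot(a,b)<.052)&(np.hypot(a,b)>.028)
    return d,h,a,b
if __name__=='__main__':
    for nm in('w1','w4'): knob(nm)
    print(foot)
E
python3 knob.py
```

```text
w1 face h -1.0612896984987847
 bar [-0.1 -0.1] [17.3 45.6] 25.09197998046875 340 h 41.88676889606789
w4 face h -2.3904178926307735
 bar [-1.4  0.9] [18.  47.5] 25.5190486907959 1488 h 42.0274607947467
[-0.08132396  0.06365494  0.08046377]
```

```bash
cat >> knob.py <<'E'
G=foot-.0007*e1+.0004*e2+.032*n35
def K(s): return tool(yw,np.radians(35),np.radians(s))
E
python3 - <<'E'
from knob import *
rr([(toW(G+.08*n35),K(64.7))],[13])
E
```

```text
[-0.0, 0.05, -0.02, 0.0, -0.0, -0.1] e 0.0 [ 1.12  0.52 -0.6   2.34  2.38  0.23 -0.35] dq 0.07
[-0.0, 0.11, -0.05, 0.01, -0.01, -0.2] e 0.0 [ 1.07  0.5  -0.58  2.36  2.43  0.24 -0.27] dq 0.07
[-0.0, 0.16, -0.07, 0.01, -0.01, -0.29] e 0.0 [ 1.02  0.48 -0.55  2.38  2.47  0.25 -0.2 ] dq 0.08
[-0.01, 0.21, -0.09, 0.02, -0.01, -0.39] e 0.0 [ 0.97  0.46 -0.52  2.4   2.51  0.26 -0.12] dq 0.08
[-0.01, 0.27, -0.11, 0.02, -0.02, -0.49] e 0.0 [ 0.92  0.44 -0.49  2.41  2.54  0.27 -0.03] dq 0.08
[-0.01, 0.32, -0.14, 0.02, -0.02, -0.59] e 0.0 [ 0.87  0.42 -0.47  2.43  2.57  0.28  0.06] dq 0.1
[-0.01, 0.37, -0.16, 0.03, -0.02, -0.69] e 0.1 [ 1.14  0.48 -0.84  2.43  2.16  0.4   0.64] dq 0.57
[-0.01, 0.43, -0.18, 0.03, -0.02, -0.79] e 0.2 [ 1.43  0.7  -1.31  2.43  1.87  0.71  1.13] dq 0.5
[-0.01, 0.48, -0.2, 0.04, -0.03, -0.88] e 1.4 [ 1.48  0.85 -1.5   2.43  1.79  0.91  1.38] dq 0.25
[-0.02, 0.53, -0.23, 0.04, -0.03, -0.98] e 2.8 [ 1.46  0.82 -1.5   2.43  1.77  0.89  1.52] dq 0.14
[-0.02, 0.59, -0.25, 0.05, -0.03, -1.08] e 3.9 [ 1.44  0.8  -1.5   2.43  1.75  0.88  1.66] dq 0.14
[-0.02, 0.64, -0.27, 0.05, -0.04, -1.18] e 4.9 [ 1.42  0.77 -1.5   2.43  1.74  0.86  1.8 ] dq 0.14
[-0.02, 0.69, -0.29, 0.05, -0.04, -1.28] e 5.7 [ 1.4   0.75 -1.5   2.43  1.72  0.85  1.93] dq 0.14
```

```bash
python3 - <<'E'
from knob import *
rr([(toW([-.10,-.02,.17]),K(140)),(toW(G+[0.005,0,.06]),K(64.7)),(toW(G),K(64.7))],[5,8,4])
E
```

```text
[-0.04, 0.05, -0.03, 0.0, -0.01, -0.09] e 0.0 [ 1.13  0.51 -0.61  2.33  2.38  0.22 -0.36] dq 0.06
[-0.09, 0.11, -0.07, 0.01, -0.02, -0.18] e 0.0 [ 1.09  0.48 -0.6   2.34  2.42  0.22 -0.3 ] dq 0.06
[-0.13, 0.16, -0.1, 0.01, -0.03, -0.26] e 0.0 [ 1.05  0.46 -0.58  2.35  2.46  0.23 -0.23] dq 0.06
[-0.17, 0.22, -0.13, 0.01, -0.04, -0.35] e 0.0 [ 1.02  0.43 -0.57  2.35  2.5   0.22 -0.17] dq 0.07
[-0.21, 0.27, -0.17, 0.02, -0.05, -0.44] e 0.0 [ 0.98  0.41 -0.55  2.36  2.55  0.22 -0.1 ] dq 0.07
[-0.22, 0.32, -0.16, 0.02, -0.05, -0.55] e 0.0 [ 0.91  0.4  -0.5   2.37  2.58  0.23 -0.  ] dq 0.09
[-0.22, 0.38, -0.16, 0.02, -0.05, -0.65] e 0.0 [ 0.84  0.39 -0.45  2.37  2.62  0.23  0.1 ] dq 0.1
[-0.22, 0.43, -0.16, 0.03, -0.05, -0.75] e 0.0 [ 0.77  0.38 -0.4   2.38  2.65  0.24  0.2 ] dq 0.1
[-0.22, 0.48, -0.16, 0.03, -0.05, -0.86] e 0.0 [ 0.69  0.38 -0.34  2.39  2.68  0.24  0.3 ] dq 0.1
[-0.22, 0.53, -0.15, 0.04, -0.05, -0.96] e 0.0 [ 0.61  0.37 -0.28  2.39  2.7   0.25  0.41] dq 0.11
[-0.22, 0.59, -0.15, 0.04, -0.05, -1.07] e 0.0 [ 0.53  0.37 -0.22  2.4   2.73  0.25  0.51] dq 0.11
[-0.23, 0.64, -0.15, 0.05, -0.04, -1.17] e 0.0 [ 0.45  0.37 -0.16  2.4   2.75  0.25  0.62] dq 0.11
[-0.23, 0.69, -0.14, 0.05, -0.04, -1.28] e 0.0 [ 0.37  0.37 -0.1   2.4   2.77  0.26  0.73] dq 0.11
[-0.18, 0.69, -0.08, 0.05, -0.04, -1.28] e 0.0 [ 0.39  0.41 -0.13  2.42  2.79  0.31  0.72] dq 0.05
[-0.14, 0.69, -0.02, 0.05, -0.04, -1.28] e 0.0 [ 0.4   0.45 -0.15  2.43  2.81  0.36  0.7 ] dq 0.05
[-0.1, 0.69, 0.04, 0.05, -0.04, -1.28] e 0.0 [ 0.51  0.49 -0.29  2.43  2.69  0.42  0.84] dq 0.14
[-0.06, 0.69, 0.1, 0.05, -0.04, -1.28] e 0.0 [ 0.67  0.56 -0.49  2.43  2.54  0.5   1.03] dq 0.2
```

```bash
python3 -m inch '[[-0.04,0.05,-0.03,0,-0.01,-0.09,0.5],[-0.09,0.11,-0.07,0.01,-0.02,-0.18,0.5],[-0.13,0.16,-0.1,0.01,-0.03,-0.26,0.5],[-0.17,0.22,-0.13,0.01,-0.04,-0.35,0.5],[-0.21,0.27,-0.17,0.02,-0.05,-0.44,0.5],[-0.22,0.32,-0.16,0.02,-0.05,-0.55,0.5],[-0.22,0.38,-0.16,0.02,-0.05,-0.65,0.5],[-0.22,0.43,-0.16,0.03,-0.05,-0.75,0.5],[-0.22,0.48,-0.16,0.03,-0.05,-0.86,0.5],[-0.22,0.53,-0.15,0.04,-0.05,-0.96,0.5],[-0.22,0.53,-0.15,0.04,-0.05,-0.96,0.5]]'
python3 - <<'E'
from knob import *
rec(); s=bot.observe(); print(s['qpos'].round(2),toS(s['position'])); d=save('wrist','w5'); knob('w5')
rr([(toW(G+[0.005,0,.06]),K(64.7)),(toW(G),K(64.7))],[4,4])
E
```

```text
clock: 19.08
position: [0.4631, -0.2461, 0.1665]
tool_rot: [-2.529, 0.035, -1.995]
force: [-0.3, -0.7, -0.2]
grip_width: 0.0429
finger_force: 0.0
[ 0.62  0.38 -0.3   2.39  2.72  0.26  0.39] [-0.09666004  0.03330168  0.16649752]
w5 face h -0.5628777543386625
 bar [ 13.9 -13. ] [11.2  3.6] 85.68029022216797 86 h 40.365318810513955
[-0.04, 0.0, 0.0, -0.0, 0.0, -0.08] e 0.0 [ 0.56  0.37 -0.25  2.4   2.73  0.26  0.47] dq 0.08
[-0.08, 0.0, 0.0, -0.0, 0.0, -0.16] e 0.0 [ 0.49  0.37 -0.2   2.4   2.75  0.26  0.56] dq 0.08
[-0.12, 0.0, 0.0, -0.0, 0.0, -0.24] e 0.0 [ 0.43  0.37 -0.15  2.4   2.76  0.26  0.64] dq 0.08
[-0.16, 0.0, 0.01, -0.0, 0.0, -0.32] e 0.0 [ 0.36  0.37 -0.1   2.41  2.77  0.26  0.73] dq 0.09
[-0.15, 0.05, 0.06, -0.0, 0.0, -0.32] e 0.0 [ 0.38  0.41 -0.12  2.42  2.79  0.31  0.71] dq 0.05
[-0.15, 0.1, 0.12, -0.0, 0.0, -0.32] e 0.0 [ 0.4   0.45 -0.14  2.43  2.81  0.36  0.7 ] dq 0.05
[-0.15, 0.15, 0.18, -0.0, 0.0, -0.32] e 0.0 [ 0.51  0.49 -0.29  2.43  2.69  0.42  0.84] dq 0.14
[-0.14, 0.2, 0.24, -0.0, 0.0, -0.32] e 0.0 [ 0.67  0.56 -0.49  2.43  2.54  0.5   1.03] dq 0.2
```

```bash
python3 - <<'E'
from knob import *
rr([(toW(G+[0.005,0,.06]),K(64.7)),(toW(G+.036*n35+.003*e1),K(64.7)),(toW(G),K(64.7))],[4,3,3])
E
```

```text
[-0.04, 0.0, 0.0, -0.0, 0.0, -0.08] e 0.0 [ 0.56  0.37 -0.25  2.4   2.73  0.26  0.47] dq 0.08
[-0.08, 0.0, 0.0, -0.0, 0.0, -0.16] e 0.0 [ 0.49  0.37 -0.2   2.4   2.75  0.26  0.56] dq 0.08
[-0.12, 0.0, 0.0, -0.0, 0.0, -0.24] e 0.0 [ 0.43  0.37 -0.15  2.4   2.76  0.26  0.64] dq 0.08
[-0.16, 0.0, 0.01, -0.0, 0.0, -0.32] e 0.0 [ 0.36  0.37 -0.1   2.41  2.77  0.26  0.73] dq 0.09
[-0.15, 0.06, 0.02, -0.0, 0.0, -0.32] e 0.0 [ 0.38  0.39 -0.12  2.43  2.79  0.3   0.71] dq 0.04
[-0.15, 0.12, 0.04, -0.0, 0.0, -0.32] e 0.1 [ 0.83  0.47 -0.67  2.43  2.29  0.44  1.27] dq 0.56
[-0.15, 0.18, 0.06, -0.0, 0.0, -0.32] e 0.6 [ 1.33  0.92 -1.45  2.43  1.9   0.99  1.85] dq 0.78
[-0.15, 0.19, 0.12, -0.0, 0.0, -0.32] e 0.0 [ 1.31  0.95 -1.43  2.43  1.94  1.01  1.84] dq 0.04
[-0.15, 0.19, 0.18, -0.0, 0.0, -0.32] e 0.0 [ 1.29  0.98 -1.4   2.42  1.97  1.02  1.84] dq 0.03
[-0.14, 0.2, 0.24, -0.0, 0.0, -0.32] e 0.0 [ 1.28  1.   -1.38  2.41  2.    1.04  1.83] dq 0.03
```

```bash
python3 - <<'E'
from knob import *
for a,b in((.03,.014),(.027,.010)):
    rr([(toW(G+[0.005,0,.06]),K(64.7)),(toW(G+a*n35+b*e1),K(64.7)),(toW(G),K(64.7))],[4,3,3]); print()
for t in(30,):
    Kt=lambda s:tool(yw,np.radians(t),np.radians(s))
    rr([(toW(G+[0.005,0,.06]),Kt(64.7)),(toW(G+.034*n35+.006*e1),Kt(64.7)),(toW(G),K(64.7))],[4,3,3])
E
```

```text
[-0.04, 0.0, 0.0, -0.0, 0.0, -0.08] e 0.0 [ 0.56  0.37 -0.25  2.4   2.73  0.26  0.47] dq 0.08
[-0.08, 0.0, 0.0, -0.0, 0.0, -0.16] e 0.0 [ 0.49  0.37 -0.2   2.4   2.75  0.26  0.56] dq 0.08
[-0.12, 0.0, 0.0, -0.0, 0.0, -0.24] e 0.0 [ 0.43  0.37 -0.15  2.4   2.76  0.26  0.64] dq 0.08
[-0.16, 0.0, 0.01, -0.0, 0.0, -0.32] e 0.0 [ 0.36  0.37 -0.1   2.41  2.77  0.26  0.73] dq 0.09
[-0.15, 0.04, 0.03, -0.0, 0.0, -0.32] e 0.0 [ 0.38  0.39 -0.12  2.42  2.79  0.29  0.72] dq 0.03
[-0.15, 0.09, 0.06, -0.0, 0.0, -0.32] e 0.0 [ 0.43  0.41 -0.18  2.43  2.75  0.33  0.76] dq 0.06
[-0.15, 0.13, 0.09, -0.0, 0.0, -0.32] e 0.0 [ 0.69  0.46 -0.5   2.43  2.45  0.42  1.1 ] dq 0.34
[-0.15, 0.15, 0.14, -0.0, 0.0, -0.32] e 0.0 [ 0.71  0.5  -0.53  2.43  2.46  0.45  1.1 ] dq 0.04
[-0.15, 0.17, 0.19, -0.0, 0.0, -0.32] e 0.0 [ 0.71  0.53 -0.53  2.43  2.48  0.49  1.09] dq 0.03
[-0.14, 0.2, 0.24, -0.0, 0.0, -0.32] e 0.0 [ 0.72  0.57 -0.54  2.43  2.49  0.52  1.08] dq 0.03

[-0.04, 0.0, 0.0, -0.0, 0.0, -0.08] e 0.0 [ 0.56  0.37 -0.25  2.4   2.73  0.26  0.47] dq 0.08
[-0.08, 0.0, 0.0, -0.0, 0.0, -0.16] e 0.0 [ 0.49  0.3
[... 1078 characters left out ...]
 1.07] dq 0.5
[-0.16, 0.0, 0.01, -0.06, -0.01, -0.32] e 0.0 [ 0.52  0.36 -0.27  2.34  2.02  0.16  1.5 ] dq 0.43
[-0.15, 0.06, 0.03, -0.06, -0.01, -0.32] e 0.0 [ 0.58  0.39 -0.36  2.35  2.09  0.21  1.44] dq 0.08
[-0.15, 0.11, 0.05, -0.06, -0.01, -0.32] e 0.0 [ 0.63  0.41 -0.42  2.37  2.15  0.25  1.38] dq 0.06
[-0.15, 0.17, 0.07, -0.06, -0.01, -0.32] e 0.0 [ 0.67  0.43 -0.47  2.39  2.2   0.29  1.34] dq 0.05
[-0.15, 0.18, 0.12, -0.04, -0.01, -0.32] e 0.0 [ 0.73  0.48 -0.55  2.4   2.29  0.38  1.27] dq 0.09
[-0.15, 0.19, 0.18, -0.02, -0.0, -0.32] e 0.0 [ 0.76  0.54 -0.6   2.41  2.36  0.46  1.21] dq 0.08
[-0.14, 0.2, 0.24, -0.0, 0.0, -0.32] e 0.0 [ 0.79  0.59 -0.63  2.42  2.42  0.54  1.17] dq 0.08
```

```bash
python3 -m inch '[[-0.04,0,0,0,0,-0.08,0.85],[-0.08,0,0,0,0,-0.16,0.85],[-0.12,0,0,0,0,-0.24,0.85],[-0.16,0,0.01,0,0,-0.32,0.85],[-0.15,0.04,0.03,0,0,-0.32,0.85],[-0.15,0.09,0.06,0,0,-0.32,0.85],[-0.15,0.11,0.075,0,0,-0.32,0.85],[-0.15,0.13,0.09,0,0,-0.32,0.85],[-0.15,0.13,0.09,0,0,-0.32,0.85],[-0.15,0.13,0.09,0,0,-0.32,0.85]]'
python3 - <<'E'
from knob import *
rec(); s=bot.observe(); p=toS(s['position'])-G; print(s['qpos'].round(2),'n,e1,e2',p@n35,p@e1,p@e2, 'rot err deg',np.degrees((Ro.from_euler('xyz',s['tool_rot']).inv()*K(64.7)).as_rotvec()))
rr([(toW(G),K(64.7))],[4])
E
```

```text
clock: 20.38
position: [0.4647, -0.2151, 0.1378]
tool_rot: [-2.574, -0.248, -1.582]
force: [0.1, 0.5, -0.0]
grip_width: 0.0726
finger_force: 0.0
[ 0.76  0.48 -0.58  2.43  2.41  0.44  1.15] n,e1,e2 0.02952960554872987 0.012797811094512465 -0.0013805273725022021 rot err deg [-0.16879579 -0.01286367  0.05095903]
[-0.01, 0.01, 0.04, -0.0, -0.0, 0.0] e 0.0 [ 0.77  0.51 -0.6   2.43  2.4   0.47  1.17] dq 0.03
[-0.02, 0.03, 0.07, -0.0, -0.0, 0.0] e 0.0 [ 0.77  0.53 -0.6   2.43  2.42  0.49  1.16] dq 0.03
[-0.03, 0.04, 0.11, -0.0, -0.0, 0.0] e 0.0 [ 0.77  0.56 -0.6   2.43  2.43  0.51  1.15] dq 0.03
[-0.03, 0.06, 0.15, -0.0, -0.0, 0.0] e 0.0 [ 0.77  0.58 -0.61  2.43  2.44  0.54  1.15] dq 0.02
```

Everything tracks, so I'll descend and grip.

```bash
python3 -m inch '[[-0.01,0.03,0.04,0,0,0,0.85],[-0.02,0.05,0.07,0,0,0,0.85],[-0.03,0.06,0.11,0,0,0,0.85],[-0.03,0.06,0.15,0,0,0,0.85],[-0.03,0.06,0.15,0,0,0,0.5],[-0.03,0.06,0.15,0,0,0,0.3],[-0.03,0.06,0.15,0,0,0,0.1],[-0.03,0.06,0.15,0,0,0,0.1],[-0.03,0.06,0.15,0,0,0,0.1],[-0.03,0.06,0.15,0,0,0,0.1]]' 40
python3 - <<'E'
from knob import *
rec(); s=bot.observe(); p=toS(s['position'])-G; print(s['qpos'].round(2),'n,e1,e2',p@n35,p@e1,p@e2,s['moment'])
d=load('w1'); _,h,a,b=knob('w1')
# clip angle from w1: bright pixels h 2..8mm, r 31-49 mm, near top
c=d['img'].astype(int); r=np.hypot(a+.0007,b-.0004); m=(r>.033)&(r<.05)&(h>.002)&(h<.012)&(abs(b)<.015)&(a>0)&(c.mean(2)>110)
print('clip',m.sum(),a[m].mean(),b[m].mean(),np.degrees(np.arctan2(b[m]-.0004,a[m]+.0007)).mean().round(1))
o=np.degrees(np.arctan2(b[m]-.0004,a[m]+.0007));print(np.percentile(o,[5,50,95]))
E
```

```text
clock: 21.62
position: [0.472, -0.2163, 0.1067]
tool_rot: [-2.572, -0.251, -1.578]
force: [-0.4, 3.4, 13.0]
grip_width: 0.0164
finger_force: 40.4
[ 0.95  0.66 -0.84  2.42  2.28  0.63  1.37] n,e1,e2 -6.093097270491836e-05 0.0008923402697991379 0.00025010721364727984 [ 0.18814949 -0.53722308  0.21363688]
w1 face h -1.0612896984987847
 bar [-0.1 -0.1] [17.3 45.6] 25.09197998046875 340 h 41.88676889606789
clip 72 0.04048199772556439 0.002202118845120989 2.5
[-4.31631357  2.4134722  13.23869555]
```

```bash
python3 -m inch '[[0,0,0,0,0,0.08,0.1],[0,0,0,0,0,0.16,0.1],[0,0,0,0,0,0.24,0.1],[0,0,0,0,0,0.32,0.1],[0,0,0,0,0,0.4,0.1],[0,0,0,0,0,0.48,0.1],[0,0,0,0,0,0.56,0.1],[0,0,0,0,0,0.64,0.1],[0,0,0,0,0,0.64,0.1]]'
python3 -c "
from knob import *
s=bot.observe(); p=toS(s['position'])-G; print(s['qpos'].round(2),'n,e1,e2',p@n35,p@e1,p@e2,s['moment'],np.degrees((Ro.from_euler('xyz',s['tool_rot']).inv()*K(177.5)).as_rotvec()))
rr([(toW(G),K(177.5))],[7])"
```

```text
clock: 22.75
position: [0.4715, -0.216, 0.1063]
tool_rot: [-2.604, 0.314, -2.425]
force: [-4.6, 3.9, 13.5]
grip_width: 0.0167
finger_force: 41.0
[ 1.14  0.8  -1.12  2.41  2.11  0.8   0.61] n,e1,e2 -5.527063515672172e-05 0.00018025995792875002 0.0003582376900093387 [ 0.52106938 -0.02483215  0.22967896] [2.26164729e-02 3.08759470e-01 5.53610908e+01]
[0.0, -0.0, -0.0, 0.0, 0.0, 0.09] e 0.0 [ 1.16  0.82 -1.16  2.41  2.09  0.83  0.51] dq 0.11
[0.0, -0.0, -0.0, 0.0, 0.0, 0.18] e 0.0 [ 1.18  0.84 -1.19  2.41  2.08  0.85  0.4 ] dq 0.11
[0.0, -0.0, -0.0, 0.0, 0.0, 0.26] e 0.0 [ 1.2   0.87 -1.22  2.41  2.06  0.88  0.29] dq 0.11
[0.0, -0.0, -0.0, 0.0, 0.0, 0.35] e 0.0 [ 1.22  0.89 -1.25  2.41  2.05  0.91  0.17] dq 0.11
[0.0, -0.0, -0.0, 0.0, 0.0, 0.44] e 0.0 [ 1.23  0.92 -1.28  2.41  2.03  0.94  0.06] dq 0.11
[0.0, -0.0, -0.0, 0.0, 0.0, 0.53] e 0.0 [ 1.25  0.94 -1.31  2.41  2.02  0.97 -0.05] dq 0.11
[0.0, -0.0, -0.0, 0.0, 0.0, 0.62] e 0.0 [ 1.26  0.97 -1.34  2.41  2.01  0.99 -0.17] dq 0.11
```

```bash
python3 -m inch '[[0,0,0,0,0,0.08,0.1],[0,0,0,0,0,0.16,0.1],[0,0,0,0,0,0.24,0.1],[0,0,0,0,0,0.32,0.1],[0,0,0,0,0,0.4,0.1],[0,0,0,0,0,0.48,0.1],[0,0,0,0,0,0.56,0.1],[0,0,0,0,0,0.61,0.1],[0,0,0,0,0,0.61,0.1],[0,0,0,0,0,0.61,0.1]]'
python3 -c "
from knob import *
s=bot.observe(); p=toS(s['position'])-G; print(s['qpos'].round(2),'n,e1,e2',p@n35,p@e1,p@e2,np.degrees((Ro.from_euler('xyz',s['tool_rot']).inv()*K(177.5)).as_rotvec()))
d=save('scene','s3'); cv2.imwrite('pics/s3b.png',cv2.resize(cv2.imread('pics/s3.png')[120:240,260:380],None,fx=4,fy=4,interpolation=cv2.INTER_CUBIC))"
```

```text
clock: 24.0
position: [0.4714, -0.2153, 0.1062]
tool_rot: [-3.108, 0.614, 2.827]
force: [-1.9, 8.8, 7.9]
grip_width: 0.0167
finger_force: 40.3
[ 1.26  0.97 -1.35  2.41  2.02  1.   -0.16] n,e1,e2 -7.33012544460752e-06 -0.00010512411422275909 0.0009816148432724714 [0.23878932 0.23281864 0.61711672]
```

```bash
python3 -c "
from knob import *
rr([(toW(G+[0.0,0,.06]),K(177.5)),(toW(G+[0.0,-.02,.13]),K(177.5))],[3,3])"
python3 -m inch '[[0,0,0,0,0,0,0.45],[0,0,0,0,0,0,0.45],[0,0,0,0,0,0,0.45],[0,0,0,0,0,0,0.45]]'
```

```text
[-0.06, -0.0, -0.08, 0.0, 0.0, 0.0] e 0.0 [ 1.29  0.92 -1.38  2.4   1.95  0.96 -0.13] dq 0.07
[-0.12, -0.01, -0.16, 0.0, 0.0, 0.0] e 0.0 [ 1.31  0.87 -1.41  2.39  1.89  0.93 -0.09] dq 0.07
[-0.17, -0.01, -0.25, 0.0, 0.0, 0.01] e 0.0 [ 1.34  0.82 -1.45  2.38  1.81  0.9  -0.05] dq 0.07
[-0.24, -0.05, -0.34, 0.0, 0.0, 0.01] e 0.0 [ 1.4   0.77 -1.49  2.36  1.73  0.86  0.02] dq 0.08
[-0.3, -0.09, -0.44, 0.0, 0.0, 0.01] e 0.0 [ 1.45  0.69 -1.5   2.33  1.64  0.77  0.1 ] dq 0.09
[-0.37, -0.12, -0.53, 0.0, 0.0, 0.01] e 0.0 [ 1.51  0.6  -1.5   2.31  1.54  0.68  0.19] dq 0.1
clock: 24.55
position: [0.4711, -0.2166, 0.1057]
tool_rot: [-3.106, 0.613, 2.826]
force: [-0.6, -0.3, 0.0]
grip_width: 0.0388
finger_force: 0.0
```

```bash
python3 -m inch '[[-0.06,0,-0.08,0,0,0,0.45],[-0.12,-0.01,-0.16,0,0,0,0.45],[-0.17,-0.01,-0.25,0,0,0.01,0.45],[-0.24,-0.03,-0.34,0,0,0.01,0.45],[-0.24,-0.03,-0.34,0,0,0.01,0.45]]'
python3 - <<'E'
from knob import *
rec(); s=bot.observe(); print(s['qpos'].round(2))
d=save('wrist','w6'); knob('w6'); save('top','t6')
a=cv2.rotate(cv2.imread('pics/w6.png'),cv2.ROTATE_180); cv2.imwrite('pics/w6b.png',a)
E
```

```text
clock: 25.18
position: [0.4703, -0.2207, 0.1905]
tool_rot: [-3.115, 0.616, 2.807]
force: [-0.4, -0.3, -0.4]
grip_width: 0.0383
finger_force: 0.0
[ 1.38  0.73 -1.45  2.36  1.75  0.81 -0.02]
w6 face h -0.5453588195257468
 bar [-0.6  1.4] [44.9 17. ] 3.272991180419922 2092 h 42.27361885678073
```

View pics/w6b.png

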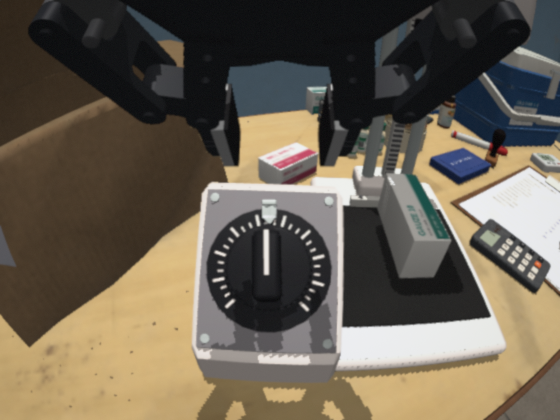

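The pointer (268,240) stands just under the clip (269,210). I'll measure the angle and check the carton and bystanders in the same view.

```bash
python3 - <<'E'
from knob import *
d,h,a,b=knob('w6'); c=d['img'].astype(int).mean(2)
ca,cb=-.0006,.0014; r=np.hypot(a-ca,b-cb)
m=(r>.032)&(r<.05)&(h>.0015)&(h<.012)&(abs(b-cb)<.009)&(a>.02)&(c>95)
n,lab,st,ce=cv2.connectedComponentsWithStats(m.astype(np.uint8)); i=1+np.argmax(st[1:,4]); m=lab==i
print(st[i],'clip b',(b[m].min()-cb)*1000,(b[m].max()-cb)*1000,'mean ang',np.degrees(np.arctan2(b[m]-cb,a[m]-ca)).mean(),'r',r[m].min(),r[m].max())
k=(h>.037)&(h<.05)&(abs(a)<.04)&(abs(b)<.04)&(c>130); print('line',k.sum(),np.degrees(np.arctan2(b[k]-cb,a[k]-ca)).mean(), cv2.fitLine(np.c_[a[k],b[k]].astype(np.float32)*1000,2,0,.01,.01).ravel())
U,V=np.meshgrid(np.arange(560),np.arange(420)); L=toS(pts(d,U,V,True).reshape(-1,3)).reshape(420,560,3)*1000
x,y,z=L[...,0],L[...,1],L[...,2]; m=(z>66)&(z<78)&(x>-60)&(x<90)&(y>-110)&(y<-40); print(cv2.minAreaRect(L[m][:,:2].astype(np.float32)),np.median(z[m]))
E
```

```text
w6 face h -0.5453588195257468
 bar [-0.6  1.4] [44.9 17. ] 3.272991180419922 2092 h 42.27361885678073
[282 195  17  25 326] clip b -4.603185570943665 6.8750605202979855 mean ang 1.4460041886914452 r 0.032057222464680596 0.04875643888366372
line 256 -10.783758293478467 [0.99818134 0.06028268 4.900477   1.588782  ]
((15.547683715820312, -75.41314697265625), (111.9485092163086, 39.04869842529297), 0.31643542647361755) 71.84746103894894
```

```bash
python3 -c "
from workcell import bot
print(bot.job_done())"
```

```text
the job is handed in; nothing more can be done
None
```

I handed the job in at about 25 s of the 58 s allowed; the hand-in call gave no verdict. By my last measurements the carton lies flat, within about 2.5 mm of home in both directions and 0.3° from square, the knob pointer is about 2° from the preset clip (limit about 6°), and the gripper is clear of everything.

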